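# Shut down the wax plate and pack the shine case

## Robot

A 6-joint arm with a two-finger parallel gripper is mounted at the origin on the work surface. World frame = base frame: x ahead of the robot, y to its left, z up, the work surface at z = 0. Lengths are in m, angles in rad, forces in N, time in s.
With the tool pointing down it reaches from about 0.35 to 0.725 m from the base axis. Payload 6 kg.
Tool frame: the origin (TCP) lies midway between the tips of the shut fingers; the grasp point (between the pads) lies 19 mm behind it; z points along the fingers, y is the direction in which the jaws open and shut (so a half turn about z gives the same grasp; the last joint's range is limited). The gripper opens to 85 mm and grips with 20 to 120 N. Pads are 22 mm wide; open, the fingers measure 114 mm over their backs; the gripper's body (76 mm by 85 mm) begins 54 mm behind the grasp point. The pads swing forward as they close: fully open they stand 13 mm farther back than shut.
Start: joints at [1.677, 0.04, 0.085, 0, -1.615, -0.334], TCP at [0.135, 0.584, 0.231] pointing down, gripper open.
Joint ranges: [-2.56, 2.56], [-1.29, 2.01], [-1.08, 1.49], [-3.29, 1.98], [-2.81, -0.18], [-2.99, 2.99]. Speed limits (rad/s): [2.57, 2.57, 3.01, 3.14, 3.14, 3.14].

## Interface

Orientations are given as a rotation vector (axis times angle).
In Python, from rig import get_state, read_camera, hand_in, spot_in, masks_of, mark_of gives the robot as it stands.
- The arm moves only by the shell command python3 -m handwheel 'ROWS' [FORCE]. ROWS is JSON, a list of rows, each a list of 5 numbers: the opening, from -1 (shut) to 1 (fully open), then the shift along the tool's x, y, z in units of 30 mm (1.0 is 30 mm), then the turn about the tool's z in units of 5 degrees (1.0 is 5 degrees). In form: [[hand, dx, dy, dz, roll], ...]. A call has exactly 8 rows; each row is the pose to reach, as a shift and turn from the pose measured when the call began, along the tool's axes at that moment; what a row does not reach only later rows make up. A row lasts 1/10 s, in which the tool goes at most 50 mm and 8.59 degrees, less where a joint would pass 70% of its speed; a pose out of reach is approached as far as the arm can. A call with a gripper value outside its range is refused whole. The fingers move at their own pace and stop on an object; FORCE is the grip in N (left out, the last holds). Time passes only in rows, so rows that repeat a pose let the fingers close, or fill a call up. It gives the time, the measured TCP pose, the force and the opening at its end, in the units of the state.
- get_state(): the state, without advancing time (a new reading comes with each control period).
- read_camera(name): name is "side" or "top"; returns a dict with "pixels" (400x640x3 uint8, red, green, blue), "K" (3x3 intrinsics, pixels), "world_from_camera" (4x4, takes a point from camera to world coordinates). Camera axes: x right, y down, z forward; pixel columns grow to the right and rows downward; lengths in m; the calibration is good to about 2 mm. A picture is of the moment at which its call begins. There is no depth.
- hand_in(): hands the job in, once; it reports no verdict.
Trained networks look in a picture, given as the dict that the camera call returned (one of the last four; its "shot" number tells which), for a name from the list of things; names that differ only in an ending like _2 or _b are one class to them, and where a whole thing is asked for, a point or a joint stands for the part that bears it (a point fixed in the world has none). Each returns a list of dicts, best first, with "confidence" (0 to 1); they miss things now and then, are a little off and sometimes report something else, mostly with a low value. They report only what shows in the picture. A call takes as long as a camera call. They do not tell look-alikes from the thing itself.
- spot_in(thing, picture): "extent" ([centre column, centre row, width, height] in pixels, round what is visible of it).
- masks_of(thing, picture): "mask" (400x640 bool, what is visible of it) and "extent" ([centre column, centre row, width, height] in pixels, round what is visible of it).
- mark_of(thing, picture): "point" ([column, row] in pixels: a listed point, or the origin of a listed thing).
The state is a dict: "time": time; "joint_positions": joint angles; "qd": joint speeds; "effort": joint torques, N m; "position": TCP position; "orientation": TCP orientation; "contact_force": force on the tool from outside, world axes, zero at the start; "moment": the same for the moment, N m; "gripper_width": finger opening in m.
Only numpy, scipy, OpenCV 4.12 (cv2) and the standard library are available. Lean on these libraries where they do the work, as an engineer would, in place of code of your own. Each camera call takes 0.05 s, during which the arm holds its last target.

## Task

Shut the shine stand for the night: the wax in the pots is still soft, so slide every pot flat along the warming plate, never lifting or tipping it, from the heater side into the outline ring of its own size, so that it stands within the ring. Stand all the daubers upright, bristles down, in the wooden case, and once they are in, lower its lid gently until it is fully closed. Leave the other things on the shelf where they are.

Things in the scene. Friction and masses are not known exactly. Their poses are not given: they have to be found in the camera images.
- plate: fixed polished metal warming plate (friction 0.3), 310 (x) by 300 (y) mm; origin at the centre of its underside. Flat top 14 mm above the work surface; edge lip 5 wide, 6 mm high. Three dark heater discs on its -y half (x = -100, 0, 100, y = -95 mm), where the pots start; three dark outline rings of different sizes on its +y half (y = +95 mm, same x), order varying
- pot_small: small covered wax pot, loose: steel cylinder 54 mm across and 28 mm tall, with an upright round dark wooden knob 22 mm across and 36 mm high on the middle of its lid (knob top 64 mm above its underside), about 0.14 kg. Origin at the centre of its underside, z up. May be absent
- ring_small: dark outline ring inlaid flush in the plate, line 4 mm wide, inner diameter 68 mm: the resting place of the small pot. Origin at its centre, on the plate's top
- pot_medium: medium covered wax pot, loose: steel cylinder 66 mm across and 37 mm tall, with an upright round dark wooden knob 22 mm across and 36 mm high on the middle of its lid (knob top 73 mm above its underside), about 0.19 kg. Origin at the centre of its underside, z up. May be absent
- ring_medium: dark outline ring inlaid flush in the plate, line 4 mm wide, inner diameter 80 mm: the resting place of the medium pot. Origin at its centre, on the plate's top
- pot_large: large covered wax pot, loose: steel cylinder 78 mm across and 46 mm tall, with an upright round dark wooden knob 22 mm across and 36 mm high on the middle of its lid (knob top 82 mm above its underside), about 0.24 kg. Origin at the centre of its underside, z up. May be absent
- ring_large: dark outline ring inlaid flush in the plate, line 4 mm wide, inner diameter 92 mm: the resting place of the large pot. Origin at its centre, on the plate's top
- case: fixed wooden case, 180 (x) by 165 (y) by 90 mm outside, walls and floor 6 mm, open on top under its lid; origin at the centre of its underside, +x towards the hinge. Room for three daubers standing, e.g. two at x = -42, y = +-36 mm and one at x = 18, y = 0
- case_lid (a joint): lid angle in rad: 0 closed flat on the case, grows as it opens, about 1.57 upright, at most 1.9. The hinge is stiff (1 to 3 N at the free edge): the lid stays where it is left and has to be pushed all the way down
- case_lid_hinge (a point): middle of the hinge line, along the case's y axis on its +x (far) top rim, 90 mm above the work surface
- case_lid_handle (a point): grip point of the brass knob on the lid's outer face near its free edge, 35 mm off the face. The lid is 180 mm (from the hinge) by 165 mm and 8 mm thick; with the lid open the outer face looks to the case's +x
- dauber_0: round dauber, loose, standing on its bristles: head 51 mm across and 27 mm high, above it a turned maple handle 22 mm across and 44 mm high (total 71 mm), about 0.09 kg. Origin at the centre of its underside, z up. All daubers are alike. May be absent
- dauber_1: round dauber, loose, standing on its bristles: head 51 mm across and 27 mm high, above it a turned maple handle 22 mm across and 44 mm high (total 71 mm), about 0.09 kg. Origin at the centre of its underside, z up. All daubers are alike. May be absent
- dauber_2: round dauber, loose, standing on its bristles: head 51 mm across and 27 mm high, above it a turned maple handle 22 mm across and 44 mm high (total 71 mm), about 0.09 kg. Origin at the centre of its underside, z up. All daubers are alike. May be absent
- dish: shallow rectangular tin dish, 115 by 90 mm, bystander (an amber bar of soap lies in it); origin at the centre of its underside
- soap: amber soap bar in the dish, bystander; origin at the centre of its underside
- ashtray: green glass ashtray, 110 mm across, bystander; origin at the centre of its underside
- boot_hook: steel boot hook with turned handle, lying, about 190 mm, bystander
- cream_jar: amber jar, 64 mm across, 60 mm tall, bystander; origin at the centre of its underside
- tin: round flat brass tin, 84 mm across, 26 mm tall, bystander; origin at the centre of its underside
- brush: long-handled brush, lying, bystander
Mind the look-alikes: they are no part of the job. Leave any green look-alike of the dauber_0 alone. Leave any pink look-alike of the dauber_2 alone.

How it is judged:
On the way, in this order (a step that is already met when the one before it is completed fails the run):
1. every dauber stands upright in the case, the lid still open (x of dauber_0 in the frame of case between -0.07 and 0.07 m and y of dauber_0 in the frame of case between -0.07 and 0.07 m and height (world z) of each of dauber_0, dauber_1, dauber_2 below 0.02 m and angle between each of dauber_0, dauber_1, dauber_2's own z axis and vertical below 0.3 rad and x of dauber_1 in the frame of case between -0.07 and 0.07 m and y of dauber_1 in the frame of case between -0.07 and 0.07 m and x of dauber_2 in the frame of case between -0.07 and 0.07 m and y of dauber_2 in the frame of case between -0.07 and 0.07 m and value of joint case_lid above 0.6 rad), for 0.2 s.
2. the lid is fully closed (value of joint case_lid below 0.04 rad), for 0.2 s.
At the end, for the whole second after the job is handed in: every pot present stands on the plate with its centre within 12 mm of the centre of the ring of its own size, upright and at rest; every dauber present stands upright (within 0.3 rad) on the floor of the case; the lid is closed (under 0.04 rad) (horizontal distance between pot_small and ring_small below 0.012 m and height (world z) of each of pot_small, pot_medium, pot_large below 0.019 m and angle between each of pot_small, pot_medium, pot_large's own z axis and vertical below 0.1 rad and linear speed of each of pot_small, pot_medium, pot_large below 0.02 m/s and horizontal distance between pot_medium and ring_medium below 0.012 m and horizontal distance between pot_large and ring_large below 0.012 m and x of dauber_0 in the frame of case between -0.07 and 0.07 m and y of dauber_0 in the frame of case between -0.07 and 0.07 m and height (world z) of each of dauber_0, dauber_1, dauber_2 below 0.02 m and angle between each of dauber_0, dauber_1, dauber_2's own z axis and vertical below 0.3 rad and x of dauber_1 in the frame of case between -0.07 and 0.07 m and y of dauber_1 in the frame of case between -0.07 and 0.07 m and x of dauber_2 in the frame of case between -0.07 and 0.07 m and y of dauber_2 in the frame of case between -0.07 and 0.07 m and value of joint case_lid below 0.04 rad); the robot touches nothing.
It fails at once if a pot is lifted more than 10 mm off the plate (height (world z) of any of pot_small, pot_medium, pot_large above 0.024 m).
It fails at once if a pot is tipped more than 0.35 rad (angle between any of pot_small, pot_medium, pot_large's own z axis and vertical above 0.35 rad).
It fails at once if the lid is slammed (faster than 3 rad/s) (velocity of joint case_lid below -3 rad/s).
It fails at once if a bystander is moved more than 40 mm (distance of any of dish, soap, ashtray, boot_hook, cream_jar, tin, brush from where it was at the start of the episode above 0.04 m).
Of pot_small, pot_medium, pot_large only 2 to 3 are there at a start; the rules pass over those that are not, and their reading is None.
Of dauber_0, dauber_1, dauber_2 only 2 to 3 are there at a start; the rules pass over those that are not, and their reading is None.
At some moment in a run one of pot_small, pot_medium, pot_large, dauber_0, dauber_1, dauber_2 may be knocked a few centimetres aside while the robot is not near it.
It also fails if it takes over 210 s, if anything falls off the work surface, if the arm or the gripper's body presses on something with over 40 N, if the wrist force passes 120 N, or if a joint passes its speed limit or range.

## Working session

There is one attempt and no reset: what is moved stays moved. The work goes in short steps, Python scripts to look and compute and a shell command to move; the robot and the scene stay as the last step left them, time stands still between calls to the robot, and variables do not carry over. Pictures are saved under pics/ and viewed, and the job is handed in when it is done.

```bash
ls; mkdir -p pics
python3 - <<'E'
from rig import *
import cv2
print(get_state())
for n in("side","top"):
    p=read_camera(n); cv2.imwrite(f"pics/{n}0.png",p["pixels"][:,:,::-1]); print(n,p["K"],p["world_from_camera"])
E
```

```text
pics
{'time': 0.0, 'joint_positions': array([ 1.67674410e+00,  4.08410907e-02,  8.37816127e-02, -4.64717816e-04,
       -1.61549435e+00, -3.33693553e-01]), 'qd': array([ 3.95536047e-05, -4.61088313e-04, -2.14882556e-04,  3.07693673e-04,
        1.18630991e-05,  1.89297805e-04]), 'effort': array([-7.96594850e-05, -3.68202066e+01,  3.47408867e+01,  6.93263412e+00,
       -5.48808603e-03,  1.57131115e-05]), 'position': array([0.13531882, 0.5841996 , 0.230246  ]), 'orientation': array([ 3.11944503e+00, -3.56731447e-01, -1.09686315e-04]), 'contact_force': array([-0.38544638, -0.00721754, -0.00128493]), 'moment': array([ 0.05262538, -0.01759917,  0.00357788]), 'gripper_width': 0.08560242113539014}
side [[485.33209944   0.         320.61104291]
 [  0.         485.33209944 199.1136771 ]
 [  0.           0.           1.        ]] [[-0.98485604 -0.0699013   0.15865809  0.29374201]
 [-0.172574    0.48305974 -0.8584122   1.3121276 ]
 [-0.01663721 -0.8727927  -0.48780745  0.86974169]
 [ 0.          0.          0.          1.        ]]
top [[520.09012941   0.         322.37563348]
 [  0.         520.09012941 208.0428101 ]
 [  0.           0.           1.        ]] [[ 0.00483531 -0.98969331  0.14312152  0.34367034]
 [-0.99989372 -0.00281659  0.01430419 -0.01554407]
 [-0.01375364 -0.14317548 -0.98960175  1.48410051]
 [ 0.          0.          0.          1.        ]]
```

View pics/side0.png

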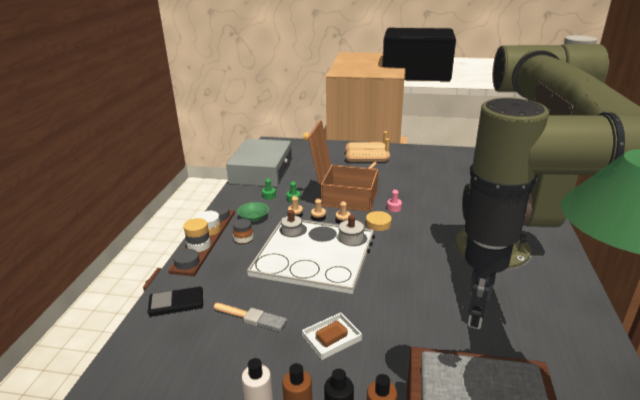

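View pics/top0.png

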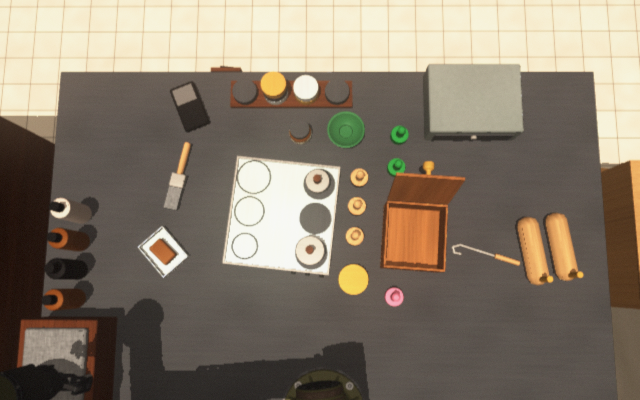

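Top view: two pots, at (318,181) and (311,250), and three tan daubers at about (357,177/205/236). The case is at (415,235) with its lid open towards +x. Next I'll measure these.

```bash
cat > h.py <<'E'
from rig import *
import numpy as np, cv2
def ray(p,uv):
    K=p["K"];T=p["world_from_camera"]
    d=T[:3,:3]@np.linalg.solve(K,[uv[0],uv[1],1.]); return T[:3,3],d
def atz(p,uv,z):
    o,d=ray(p,uv); return o+d*(z-o[2])/d[2]
def tri(a,ua,b,ub):
    A=[];B=[]
    for p,u in((a,ua),(b,ub)):
        o,d=ray(p,u); d=d/np.linalg.norm(d); M=np.eye(3)-np.outer(d,d); A.append(M);B.append(M@o)
    x=np.linalg.solve(sum(A),sum(B)); 
    r=max(np.linalg.norm(M@x-b) for M,b in zip(A,B)); return x,r
def proj(p,x):
    T=np.linalg.inv(p["world_from_camera"]); c=T[:3,:3]@np.asarray(x)+T[:3,3]; q=p["K"]@c; return q[:2]/q[2]
np.set_printoptions(precision=4,suppress=True)
E
python3 - <<'E'
from h import *
s=read_camera("side");t=read_camera("top")
for n in["plate","pot_small","pot_medium","pot_large","ring_small","ring_medium","ring_large","case","case_lid","case_lid_hinge","case_lid_handle","dauber_0"]:
    a=mark_of(n,s);b=mark_of(n,t)
    print(n,[(np.round(m["point"],1).tolist(),round(m["confidence"],2)) for m in a],'|',[(np.round(m["point"],1).tolist(),round(m["confidence"],2)) for m in b])
    for mb in b:
        for ma in a:
            if mb["confidence"]>.3 and ma["confidence"]>.3:
                x,r=tri(s,ma["point"],t,mb["point"])
                if r<.008: print("   ",x,round(r,4))
E
```

```text
plate [([314.7, 252.3], 0.71)] | [([280.4, 214.4], 0.83), ([249.5, 212.2], 0.69)]
    [0.5364 0.1258 0.0086] 0.0019
pot_small [([249.8, 319.7], 0.7)] | [([302.4, 131.3], 0.64)]
pot_medium [([292.9, 228.7], 0.79)] | [([318.2, 183.7], 0.86)]
    [0.6265 0.018  0.0165] 0.0
pot_large [([351.2, 240.4], 0.83)] | [([309.8, 249.3], 0.68)]
    [0.4359 0.0408 0.0054] 0.003
ring_small [([336.4, 277.5], 0.54), ([308.4, 136.1], 0.41)] | [([242.8, 246.9], 0.42), ([421.1, 202.5], 0.28)]
    [0.4486 0.2323 0.0052] 0.0035
ring_medium [([302.8, 266.3], 0.63)] | [([162.4, 252.8], 0.63), ([246.4, 211.1], 0.6)]
    [0.5481 0.2215 0.0251] 0.0028
ring_large [([269.4, 262.4], 0.58)] | [([257.0, 178.0], 0.42)]
    [0.651  0.1968 0.0082] 0.0064
case [([351.5, 199.6], 0.77)] | [([410.2, 239.2], 0.58)]
    [ 0.4679 -0.2465 -0.0087] 0.0021Traceback (most recent call last):
  File "<stdin>", line 4, in <module>
ValueError: it knows: ashtray, boot_hook, brush, case, case_lid_handle, case_lid_hinge, cream_jar, dauber, dish, plate, pot_large, pot_medium, pot_small, ring_large, ring_medium, ring_small, soap, tin
```

Run:
```python
from h import *
s=read_camera("side");t=read_camera("top")
for n in["case_lid_hinge","case_lid_handle","dauber"]:
    a=mark_of(n,s);b=mark_of(n,t)
    print(n,[(np.round(m["point"],1).tolist(),round(m["confidence"],2)) for m in a],'|',[(np.round(m["point"],1).tolist(),round(m["confidence"],2)) for m in b])
    for mb in b:
        for ma in a:
            if mb["confidence"]>.3 and ma["confidence"]>.3:
                x,r=tri(s,ma["point"],t,mb["point"])
                if r<.008: print("   ",x,round(r,4))
c=t["pixels"][150:290,215:475];cv2.imwrite("pics/tz.png",cv2.resize(c,None,fx=3,fy=3,interpolation=cv2.INTER_CUBIC)[:,:,::-1])
c=s["pixels"][115:295,240:410];cv2.imwrite("pics/sz.png",cv2.resize(c,None,fx=3.3,fy=3.3,interpolation=cv2.INTER_CUBIC)[:,:,::-1])
np.savez("shots.npz",s=s["pixels"],t=t["pixels"])
```

```text
case_lid_hinge [([324.2, 170.7], 0.86)] | [([418.5, 200.6], 0.66)]
    [ 0.5664 -0.2538  0.0992] 0.0015
case_lid_handle [([306.7, 137.4], 0.88)] | [([425.5, 162.7], 0.96)]
    [ 0.6337 -0.2516  0.2273] 0.0053
dauber [([265.4, 193.2], 0.74), ([314.6, 254.0], 0.71), ([293.6, 212.6], 0.7), ([392.5, 206.6], 0.6), ([344.3, 223.8], 0.56), ([316.4, 218.3], 0.53)] | [([393.9, 294.7], 0.86), ([355.1, 205.6], 0.8), ([360.6, 178.6], 0.76), ([354.9, 235.2], 0.73), ([394.8, 168.5], 0.73), ([396.1, 134.2], 0.51)]
    [ 0.3134 -0.1959  0.0031] 0.0005
    [ 0.5849 -0.0967 -0.1603] 0.0048
    [ 0.5674 -0.0885 -0.0033] 0.0012
    [ 0.6484 -0.1041  0.0028] 0.0039
    [ 0.4767 -0.0886 -0.0165] 0.0049
    [ 0.6845 -0.2127 -0.0627] 0.0046
    [ 0.7782 -0.2073  0.0141] 0.004
```

View pics/tz.png

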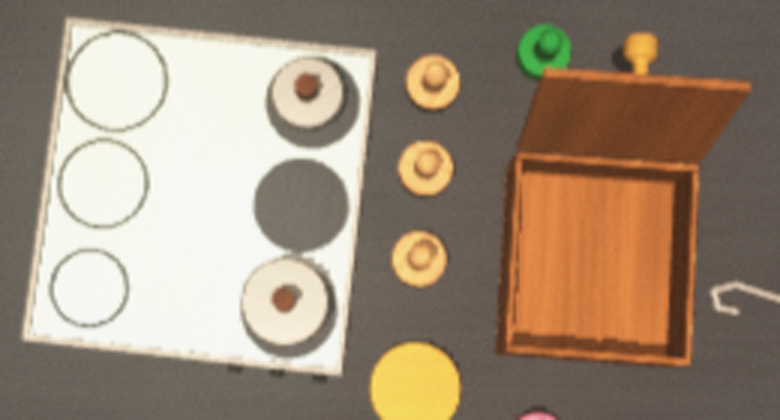

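View pics/sz.png

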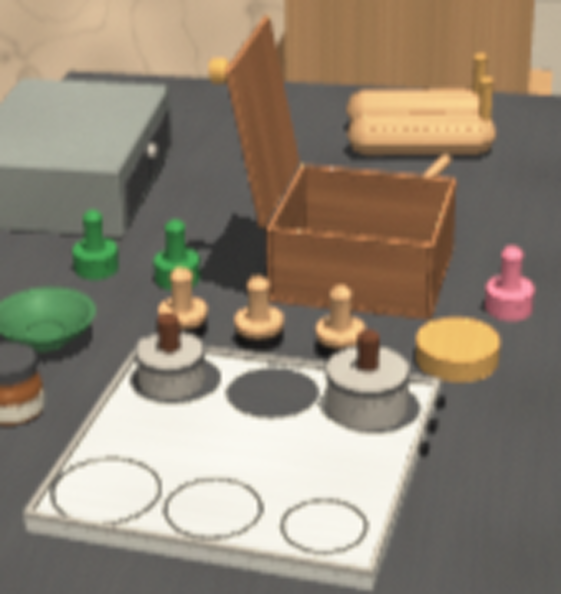

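```bash
cat >> h.py <<'E'
from scipy.optimize import minimize
def circ(c,r,z,n=40):
    a=np.linspace(0,2*np.pi,n,endpoint=False); return np.c_[c[0]+r*np.cos(a),c[1]+r*np.sin(a),np.full(n,z)]
DIM={"dauber":(.0255,.027,.011,.044),"pot_small":(.027,.028,.011,.036),"pot_medium":(.033,.037,.011,.036),"pot_large":(.039,.046,.011,.036)}
def projs(p,X):
    T=np.linalg.inv(p["world_from_camera"]); c=X@T[:3,:3].T+T[:3,3]; q=c@p["K"].T; return q[:,:2]/q[:,2:]
def sil(p,kind,x):
    R,H,r,h=DIM[kind]; m=np.zeros((1200,1920),np.uint8)
    for rr,z0,z1 in((R,x[2],x[2]+H),(r,x[2]+H,x[2]+H+h)):
        P=projs(p,np.r_[circ(x,rr,z0),circ(x,rr,z1)])
        P=(P*3+1)
        cv2.fillConvexPoly(m,cv2.convexHull(P.astype(np.float32)).reshape(-1,2).__mul__(16).round().astype(np.int32),1,shift=4)
    return cv2.resize(m.astype(np.float32),(640,400),interpolation=cv2.INTER_AREA)
def fit(kind,views,x0,fz=False):
    def cost(v):
        x=[v[0],v[1],v[2] if fz else x0[2]]
        c=0
        for p,m in views:
            s=sil(p,kind,x); c+=1-np.minimum(s,m).sum()/np.maximum(s,m).sum()
        return c
    v0=np.array(x0 if fz else x0[:2],float)
    sx=np.vstack([v0]+[v0+.006*np.eye(len(v0))[i] for i in range(len(v0))])
    r=minimize(cost,v0,method="Nelder-Mead",options=dict(initial_simplex=sx,xatol=2e-4,fatol=1e-4)); return r.x,r.fun
E
cat > look.py <<'E'
from h import *
import sys
s=read_camera("side");t=read_camera("top")
def doit(kind,near=None,z=0.0):
    ms=[m for m in masks_of(kind,s) if m["confidence"]>.3]; mt=[m for m in masks_of(kind,t) if m["confidence"]>.3]
    print(kind,[np.round(m["extent"],1).tolist()+[round(m["confidence"],2)] for m in ms],[np.round(m["extent"],1).tolist()+[round(m["confidence"],2)] for m in mt])
    for b in mt:
        R,H,_,_=DIM[kind]
        x0=atz(t,b["extent"][:2],z+H*.7); x0[2]=z
        u=proj(s,x0+[0,0,.03])
        c=sorted(ms,key=lambda a:np.hypot(*(np.array(a["extent"][:2])-u)))
        c=[a for a in c if np.hypot(*(np.array(a["extent"][:2])-u))<12][:1]
        col=t["pixels"][b["mask"]].mean(0)
        f1=fit(kind,[(t,b["mask"])],x0)
        out=[f1[0],round(f1[1],3)]
        if c:
            f2=fit(kind,[(t,b["mask"]),(s,c[0]["mask"])],x0,True); out+=[f2[0],round(f2[1],3)]
        print("  ",col.round(),*out)
if __name__=="__main__":
    for k in sys.argv[1:]: doit(k,z=.0 if k=="dauber" else .014)
E
python3 look.py dauber pot_small pot_medium pot_large
```

```text
dauber [[316.4, 212.3, 16.0, 24.8, 0.76], [393.4, 199.5, 21.9, 20.8, 0.72], [267.8, 187.2, 13.3, 18.7, 0.66], [344.4, 213.8, 11.9, 17.1, 0.53], [293.5, 195.8, 9.7, 16.0, 0.53], [294.5, 208.4, 14.4, 24.9, 0.5]] [[394.0, 298.0, 17.0, 24.3, 0.8], [395.8, 167.6, 24.2, 14.8, 0.67], [400.4, 134.5, 20.8, 21.4, 0.65], [353.8, 236.7, 14.6, 20.7, 0.62], [360.4, 176.1, 15.4, 18.2, 0.61], [357.1, 208.6, 22.1, 16.4, 0.5]]
   [227. 144. 156.] [ 0.3072 -0.1934] 0.111 [ 0.3091 -0.1937 -0.0022] 0.262
   [ 64. 143.  63.] [ 0.6749 -0.2056] 0.168 [ 0.6755 -0.206  -0.0022] 0.572
   [ 58. 136.  61.] [ 0.7704 -0.2157] 0.073 [ 0.7729 -0.2163 -0.0047] 0.243
   [221. 177. 110.] [ 0.4747 -0.0848] 0.05 [ 0.4746 -0.085   0.0001] 0.517
   [216. 170. 105.] [ 0.6442 -0.0989] 0.108 [ 0.6447 -0.0992 -0.0013] 0.439
   [219. 174. 109.] [ 0.5614 -0.0912] 0.055 [ 0.5629 -0.0913 -0.0037] 0.171
pot_small [[295.1, 209.8, 15.5, 22.5, 0.36]] []
pot_medium [[293.9, 222.1, 22.1, 30.9, 0.72], [297.8, 207.8, 7.9, 23.2, 0.49]] [[315.0, 182.0, 23.3, 23.4, 0.78]]
   [201. 183. 160.] [0.6285 0.0221] 0.06 [0.6294 0.0214 0.0119] 0.131
pot_large [[349.5, 229.4, 25.0, 32.4, 0.77]] [[311.4, 252.6, 31.9, 33.8, 0.6]]
   [222. 208. 186.] [0.4334 0.0403] 0.058 [0.4341 0.0399 0.0113] 0.107
```

```bash
cat > plate.py <<'E'
from h import *
from scipy.optimize import minimize
s=read_camera("side");t=read_camera("top")
# dark ring score: ring line vs neighbours, in both views; free plate pose
def pose_pts(v,l,z):
    c,q=np.cos(v[2]),np.sin(v[2]); return np.c_[v[0]+c*l[:,0]-q*l[:,1],v[1]+q*l[:,0]+c*l[:,1],np.full(len(l),z)]
def samp(p,X):
    g=cv2.cvtColor(p["pixels"],cv2.COLOR_RGB2GRAY).astype(np.float32); P=projs(p,X).astype(np.float32)
    return cv2.remap(g,P[:,:1],P[:,1:],cv2.INTER_LINEAR).ravel()
a=np.linspace(0,2*np.pi,120,endpoint=False); U=np.c_[np.cos(a),np.sin(a)]
def cost(v,views):
    z=v[3] if len(v)>3 else .014
    c=0
    for x,r in((-.1,.036),(0,.042),(.1,.048)):
        for p in views:
            l=samp(p,pose_pts(v,U*r+[x,.095],z)); i=samp(p,pose_pts(v,U*(r-.008)+[x,.095],z)); o=samp(p,pose_pts(v,U*(r+.008)+[x,.095],z))
            c+=(l-(i+o)/2).mean()
    return c
for views in([t],[s],[s,t]):
  best=min((minimize(cost,[.5364+dx,.1258+dy,th],args=(views,),method="Nelder-Mead",options=dict(initial_simplex=np.array([[.5364+dx,.1258+dy,th]]+[[.5364+dx+.008,.1258+dy,th],[.5364+dx,.1258+dy+.008,th],[.5364+dx,.1258+dy,th+.05]]))) for dx in(-.008,0,.008) for dy in(-.008,0,.008) for th in(-.1,0,.1)),key=lambda r:r.fun)
  print(best.x,best.fun)
v=best.x
for x,n in((-.1,"small"),(0,"medium"),(.1,"large")): print(n,pose_pts(v,np.array([[x,.095],[x,-.095]]),.014)[:,:2])
im=t["pixels"].copy();
I=cv2.resize(im[140:290,205:385],None,fx=4,fy=4,interpolation=cv2.INTER_CUBIC)
for x,r in((-.1,.036),(0,.042),(.1,.048)):
    for q in projs(t,pose_pts(v,U*r+[x,.095],.014)): cv2.circle(I,tuple(int(k) for k in ((q-[205,140])*4+1.5)),0,(255,0,0),1)
for q in projs(t,pose_pts(v,np.array([[-.155,-.15],[.155,-.15],[.155,.15],[-.155,.15],]),.014)): cv2.circle(I,tuple(int(k) for k in ((q-[205,140])*4+1.5)),3,(0,0,255),-1)
cv2.imwrite("pics/plate.png",I[:,:,::-1])
E
python3 plate.py
```

```text
[ 0.538   0.1213 -0.1052] -201.05601501464844
[ 0.5387  0.1217 -0.1044] -175.93795776367188
[ 0.5384  0.1214 -0.1048] -374.357666015625
small [[0.4489 0.2263]
 [0.429  0.0374]]
medium [[0.5483 0.2158]
 [0.5285 0.0269]]
large [[0.6478 0.2054]
 [0.6279 0.0164]]
```

Run:
```python
from h import *
s=read_camera("side");t=read_camera("top")
P=[(512,156),(699,166),(690,363),(502,353)]
X=np.array([atz(t,(a/3+215-.33,b/3+150-.33),.09) for a,b in P]);print(X)
print([np.linalg.norm(X[i]-X[i-1]) for i in range(4)])
print("side",[atz(s,(240+a/3.3,115+b/3.3),.09)[:2] for a,b in [(305,168),(456,180),(432,248),(272,232)]])
# lid free edge in both
for a,b,c,d in[((545,70),(265,18),0,0),((749,85),(231,78),0,0)]:
    pass
# side: (265,18) is -y corner? (231,78) top left edge
for ut in((545,72),(749,86)):
  for us in((265,18),(231,78)):
    print(ut,us,tri(t,(ut[0]/3+215,ut[1]/3+150),s,(240+us[0]/3.3,115+us[1]/3.3)))
c=s["pixels"][110:220,280:400];cv2.imwrite("pics/sz2.png",cv2.resize(c,None,fx=5,fy=5,interpolation=cv2.INTER_CUBIC)[:,:,::-1])
```

```text
[[ 0.5632 -0.1659  0.09  ]
 [ 0.5546 -0.3339  0.09  ]
 [ 0.3783 -0.3208  0.09  ]
 [ 0.3863 -0.1548  0.09  ]]
[np.float64(0.17721656451562054), np.float64(0.1682605044465095), np.float64(0.17675274086148604), np.float64(0.16614992637942755)]
side [array([ 0.5475, -0.3177]), array([ 0.3761, -0.31  ]), array([ 0.3891, -0.1459]), array([ 0.5581, -0.1577])]
(545, 72) (265, 18) (array([ 0.5765, -0.1681,  0.3244]), np.float64(0.013211827169475578))
(545, 72) (231, 78) (array([ 0.603 , -0.1765,  0.2538]), np.float64(0.0019025336715674257))
(749, 86) (265, 18) (array([ 0.5935, -0.3375,  0.2596]), np.float64(0.0007888202923794944))
(749, 86) (231, 78) (array([ 0.6241, -0.358 ,  0.1769]), np.float64(0.01444430857500764))
```

View pics/plate.png

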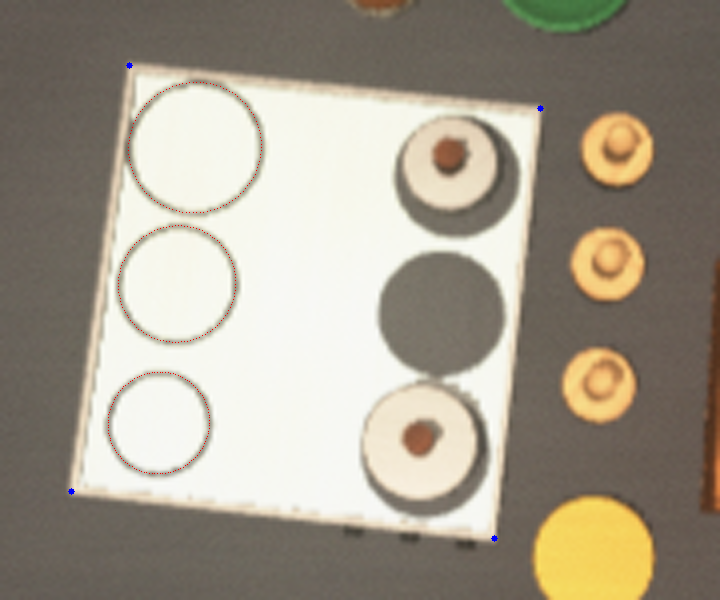

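View pics/sz2.png

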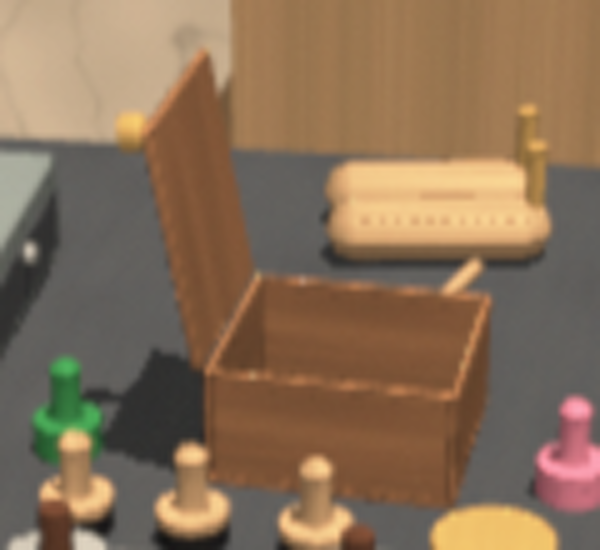

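```bash
cat > go.py <<'E'
import sys,numpy as np
from rig import get_state
from scipy.spatial.transform import Rotation as R
s=get_state();M=R.from_rotvec(s["orientation"]).as_matrix()
print("t",round(s["time"],2),"pos",s["position"].round(4),"xax",M[:,0].round(3),"zax",M[:,2].round(3),"w",round(s["gripper_width"],4),"F",s["contact_force"].round(1),"q",s["joint_positions"].round(2))
for a in sys.argv[1:]:
    t=np.array([float(k) for k in a.split(",")]); print(a,"->",((M.T@(t-s["position"]))/.03).round(3))
E
python3 go.py .5625,-.0913,.23
```

```text
t 2.1 pos [0.1355 0.5845 0.2312] xax [ 0.974 -0.226  0.   ] zax [-0. -0. -1.] w 0.0853 F [-0.  -0.   0.5] q [ 1.68  0.04  0.08 -0.   -1.62 -0.33]
.5625,-.0913,.23 -> [18.954 18.729  0.044]
```

```bash
python3 -m handwheel '[[0.2,1.6,0.4,0,-1],[0.2,3.2,1.5,0,-2],[0.2,4.8,3,0,-2],[0.2,6.4,4.5,0,-2],[0.2,8,6,0,-2],[0.2,9.6,7.5,0,-2],[0.2,11.2,9,0,-2],[0.2,12.5,10.5,0,-2]]' 40; python3 go.py .5625,-.0913,.15
```

```text
time: 2.9
position: [0.3801, 0.2735, 0.2316]
orientation: [-3.14, 0.083, -0.001]
contact_force: [1.9, 0.9, 0.5]
gripper_width: 0.0513
t 2.9 pos [0.3801 0.2735 0.2316] xax [ 0.999 -0.053  0.   ] zax [ 0.001  0.001 -1.   ] w 0.0513 F [1.9 0.9 0.5] q [ 1.06 -0.32 -0.24  0.   -1.65  0.46]
.5625,-.0913,.15 -> [ 6.714 11.824  2.714]
```

```bash
python3 -m handwheel '[[0.2,1,1.5,0.3,0],[0.2,2,3,0.6,0],[0.2,3,4.5,1,0],[0.2,4,6,1.5,0],[0.2,5,7.5,2,0],[0.2,6,9,2.4,0],[0.2,6.7,10.5,2.7,0],[0.2,6.7,11.8,2.7,0]]' 40; python3 go.py .5625,-.0913,.042; python3 look.py dauber
```

```text
time: 3.7
position: [0.5589, -0.0717, 0.1509]
orientation: [-3.14, 0.083, 0.002]
contact_force: [0.6, 1.1, -0.4]
gripper_width: 0.0514
t 3.7 pos [ 0.5589 -0.0717  0.1509] xax [ 0.999 -0.053 -0.001] zax [-0.001  0.001 -1.   ] w 0.0514 F [ 0.6  1.1 -0.4] q [ 0.23 -0.05 -0.15 -0.   -1.47  1.29]
.5625,-.0913,.042 -> [0.157 0.647 3.63 ]
dauber [[391.6, 202.1, 18.4, 20.4, 0.75], [294.9, 207.4, 12.7, 21.1, 0.67], [292.2, 192.9, 12.5, 20.1, 0.62], [343.1, 215.4, 13.9, 20.9, 0.55], [316.5, 211.2, 16.2, 27.5, 0.51], [266.9, 189.5, 17.5, 22.2, 0.5], [350.6, 180.9, 62.4, 61.4, 0.32]] [[399.7, 136.6, 24.4, 19.7, 0.78], [355.5, 236.2, 13.7, 21.2, 0.77], [393.8, 299.4, 15.5, 21.8, 0.71], [357.7, 212.4, 19.6, 8.3, 0.54], [396.4, 168.0, 14.6, 16.6, 0.51], [162.4, 252.9, 26.6, 24.4, 0.34]]
   [ 59. 135.  61.] [ 0.7687 -0.2157] 0.071 [ 0.7725 -0.2166 -0.0048] 0.206
   [224. 177. 108.] [ 0.4754 -0.0847] 0.068 [ 0.4763 -0.0846 -0.0026] 0.383
   [227. 145. 157.] [ 0.3082 -0.1952] 0.093 [ 0.3084 -0.1956 -0.0026] 0.305
   [210. 168. 103.] [ 0.5569 -0.0918] 0.568 [ 0.5627 -0.0926 -0.0026] 0.652
   [ 64. 133.  58.] [ 0.6749 -0.206 ] 0.186 [ 0.6762 -0.2068 -0.0015] 0.436
   [175. 112.  69.] [0.4311 0.457 ] 0.339
```

Everything is still where it was. I'll centre over the dauber, go down, and grip it.

```bash
python3 -m handwheel '[[0.2,0.15,0.65,0,0],[0.2,0.15,0.65,0.8,0],[0.2,0.15,0.65,1.6,0],[0.2,0.15,0.65,2.4,0],[0.2,0.15,0.65,3.2,0],[0.2,0.15,0.65,3.65,0],[0.2,0.15,0.65,3.65,0],[-1,0.15,0.65,3.65,0]]' 40; python3 -m handwheel '[[-1,0,0,0,0],[-1,0,0,0,0],[-1,0,0,0,0],[-1,0,0,0,0],[-1,0,0,-1,0],[-1,0,0,-2,0],[-1,0,0,-3,0],[-1,0,0,-3.8,0]]' 40;  python3 go.py .490,-.242,.17 .490,-.242,.052
python3 - <<'E'
from h import *
for n in("side","top"):
    p=read_camera(n); c=p["pixels"][110:300,230:440] if n=="side" else p["pixels"][140:320,280:480]; cv2.imwrite(f"pics/{n}1.png",cv2.resize(c,None,fx=3,fy=3,interpolation=cv2.INTER_CUBIC)[:,:,::-1])
E
```

```text
time: 4.7
position: [0.5623, -0.0903, 0.0438]
orientation: [-3.14, 0.085, -0.002]
contact_force: [-0.7, -0.2, 1.1]
gripper_width: 0.0383
time: 5.5
position: [0.5622, -0.0905, 0.1593]
orientation: [-3.14, 0.086, -0.003]
contact_force: [0.5, -0.2, -1.5]
gripper_width: 0.0206
t 5.5 pos [ 0.5622 -0.0905  0.1593] xax [ 0.999 -0.055  0.002] zax [ 0.002  0.    -1.   ] w 0.0206 F [ 0.5 -0.2 -1.5] q [ 0.19 -0.04 -0.12  0.   -1.48  1.32]
.490,-.242,.17 -> [-2.126  5.175 -0.36 ]
.490,-.242,.052 -> [-2.132  5.176  3.573]
```

View pics/side1.png

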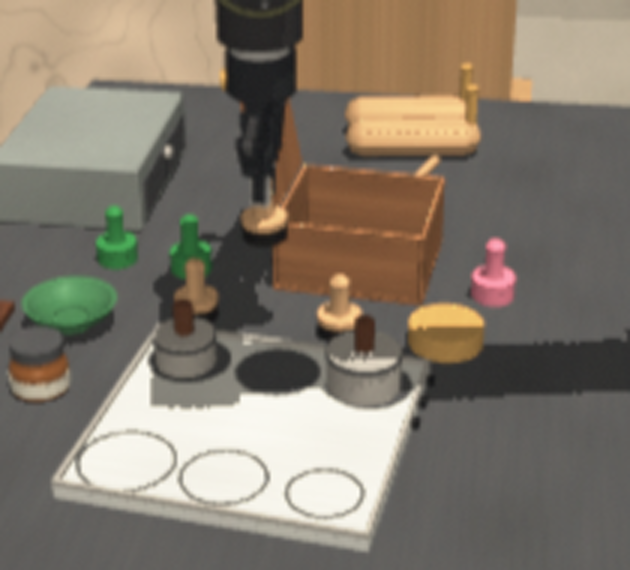

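```bash
python3 -m handwheel '[[-1,-0.5,1.3,-0.3,0],[-1,-1,2.6,-0.3,0],[-1,-1.6,3.9,-0.3,0],[-1,-2.1,5.2,-0.3,0],[-1,-2.1,5.2,-0.3,0],[-1,-2.1,5.2,0,0],[-1,-2.1,5.2,0.8,0],[-1,-2.1,5.2,1,0]]'; python3 go.py .490,-.242,.052
python3 - <<'E'
from h import *
for n in("side","top"):
    p=read_camera(n); c=p["pixels"][110:300,230:440] if n=="side" else p["pixels"][140:320,280:480]; cv2.imwrite(f"pics/{n}2.png",cv2.resize(c,None,fx=3,fy=3,interpolation=cv2.INTER_CUBIC)[:,:,::-1])
E
```

```text
time: 6.4
position: [0.4912, -0.2414, 0.1272]
orientation: [-3.138, 0.084, -0.003]
contact_force: [-0.2, -0.0, -1.9]
gripper_width: 0.0207
t 6.4 pos [ 0.4912 -0.2414  0.1272] xax [ 0.999 -0.054  0.002] zax [ 0.002  0.003 -1.   ] w 0.0207 F [-0.2 -0.  -1.9] q [-0.09 -0.09 -0.23 -0.   -1.43  1.61]
.490,-.242,.052 -> [-0.044  0.027  2.505]
```

View pics/side2.png

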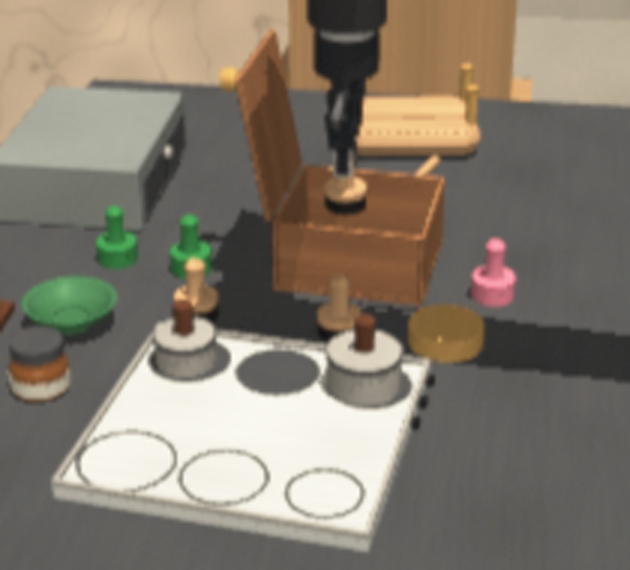

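View pics/top2.png

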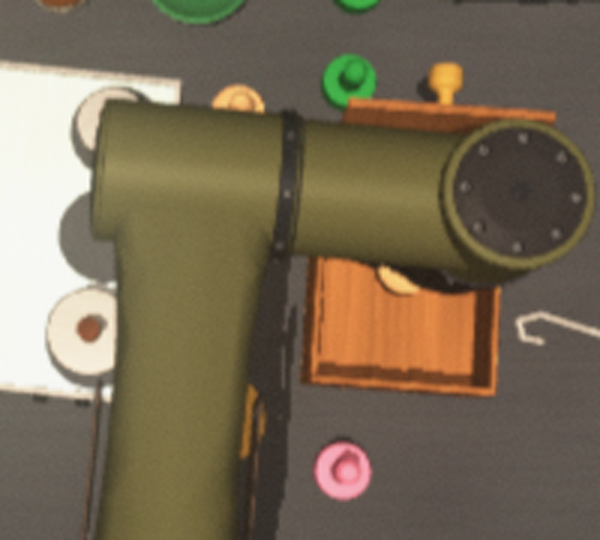

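```bash
python3 -m handwheel '[[-1,-0.05,0,0.6,0],[-1,-0.05,0,1.2,0],[-1,-0.05,0,1.8,0],[-1,-0.05,0,2.3,0],[-1,-0.05,0,2.5,0],[-1,-0.05,0,2.5,0],[-0.2,-0.05,0,2.5,0],[-0.2,-0.05,0,2.5,0]]'; python3 go.py;  python3 -m handwheel '[[-0.2,0,0,0,0],[-0.2,0,0,-0.5,0],[-0.2,0,0,-1.5,0],[-0.2,0,0,-2.5,0],[-0.2,0,0,-3.5,0],[0.2,0,-1.5,-3.5,0],[0.2,0,-3,-3.5,0],[0.2,0,-3.2,-3.5,0]]'; python3 go.py .4755,-.085,.15
python3 - <<'E'
from h import *
for n in("side","top"):
    p=read_camera(n); c=p["pixels"][110:300,230:440] if n=="side" else p["pixels"][140:320,280:480]; cv2.imwrite(f"pics/{n}3.png",cv2.resize(c,None,fx=3,fy=3,interpolation=cv2.INTER_CUBIC)[:,:,::-1])
E
```

```text
time: 7.3
position: [0.4914, -0.2421, 0.0558]
orientation: [-3.14, 0.084, -0.009]
contact_force: [-0.2, -1.0, 0.7]
gripper_width: 0.0341
t 7.3 pos [ 0.4914 -0.2421  0.0558] xax [ 0.999 -0.053  0.006] zax [ 0.006  0.    -1.   ] w 0.0341 F [-0.2 -1.   0.7] q [-0.09 -0.05 -0.33 -0.   -1.29  1.61]
time: 8.1
position: [0.4965, -0.1432, 0.1629]
orientation: [-3.14, 0.078, -0.013]
contact_force: [-0.0, 0.8, -0.1]
gripper_width: 0.0511
t 8.1 pos [ 0.4965 -0.1432  0.1629] xax [ 0.999 -0.05   0.008] zax [ 0.009  0.001 -1.   ] w 0.0511 F [-0.   0.8 -0.1] q [ 0.11 -0.19 -0.26  0.   -1.5   1.41]
.4755,-.085,.15 -> [-0.8   -1.903  0.424]
```

View pics/side3.png

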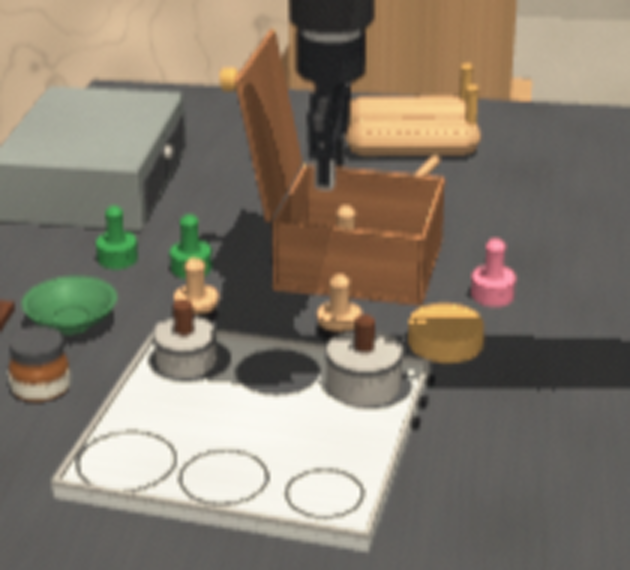

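View pics/top3.png

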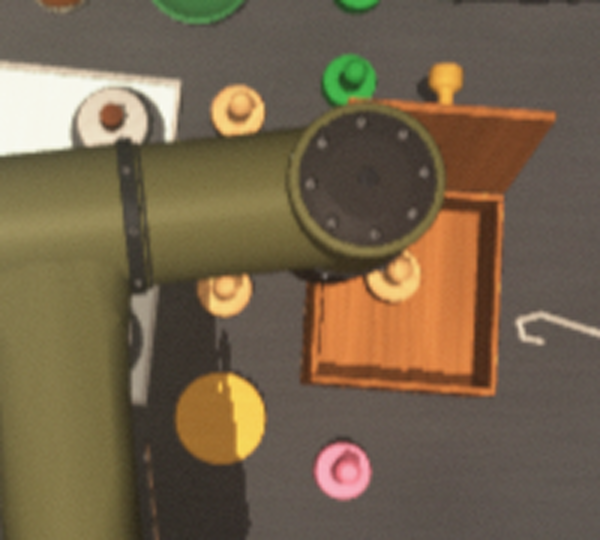

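```bash
python3 -m handwheel '[[0.2,-0.4,-1.3,0,0],[0.2,-0.8,-1.9,0.4,0],[0.2,-0.8,-1.9,0.4,0],[0.2,-0.8,-1.9,1.4,0],[0.2,-0.8,-1.9,2.4,0],[0.2,-0.8,-1.9,3.4,0],[0.2,-0.8,-1.9,4,0],[0.2,-0.8,-1.9,4,0]]'; python3 go.py .4755,-.085,.043
```

```text
time: 9.0
position: [0.4747, -0.0886, 0.04]
orientation: [3.14, -0.082, 0.004]
contact_force: [-0.5, -0.3, 0.1]
gripper_width: 0.0512
t 9.0 pos [ 0.4747 -0.0886  0.04  ] xax [ 0.999 -0.052  0.003] zax [ 0.003 -0.001 -1.   ] w 0.0512 F [-0.5 -0.3  0.1] q [ 0.24 -0.22 -0.51  0.   -1.28  1.28]
.4755,-.085,.043 -> [ 0.02  -0.121 -0.101]
```

```bash
python3 -m handwheel '[[0.2,0,-0.12,-0.1,0],[-1,0,-0.12,-0.1,0],[-1,0,-0.12,-0.1,0],[-1,0,-0.12,-0.1,0],[-1,0,-0.12,-0.1,0],[-1,0,-0.12,-0.1,0],[-1,0,-0.12,-0.6,0],[-1,0,-0.12,-1.5,0]]' 40; python3 -m handwheel '[[-1,0,0,-1,0],[-1,0,0,-2,0],[-1,0,0,-2.8,0],[-1,-0.2,0.8,-2.8,0],[-1,-0.6,2,-2.8,0],[-1,-1,3,-2.8,0],[-1,-1.2,4,-2.8,0],[-1,-1.2,4,-2.8,0]]'; python3 go.py .434,-.206,.165 .434,-.206,.055
python3 - <<'E'
from h import *
for n in("side","top"):
    p=read_camera(n); c=p["pixels"][110:300,230:440] if n=="side" else p["pixels"][140:320,280:480]; cv2.imwrite(f"pics/{n}4.png",cv2.resize(c,None,fx=3,fy=3,interpolation=cv2.INTER_CUBIC)[:,:,::-1])
E
```

```text
time: 9.8
position: [0.4731, -0.0849, 0.0832]
orientation: [3.14, -0.082, -0.003]
contact_force: [0.2, 0.6, -0.3]
gripper_width: 0.0208
time: 10.6
position: [0.4297, -0.205, 0.1671]
orientation: [3.139, -0.087, -0.005]
contact_force: [0.2, -0.3, -1.2]
gripper_width: 0.0208
t 10.6 pos [ 0.4297 -0.205   0.1671] xax [ 0.998 -0.056 -0.003] zax [-0.003 -0.001 -1.   ] w 0.0208 F [ 0.2 -0.3 -1.2] q [-0.02 -0.3  -0.34  0.   -1.53  1.53]
.434,-.206,.165 -> [0.144 0.025 0.068]
.434,-.206,.055 -> [0.155 0.022 3.735]
```

View pics/side4.png

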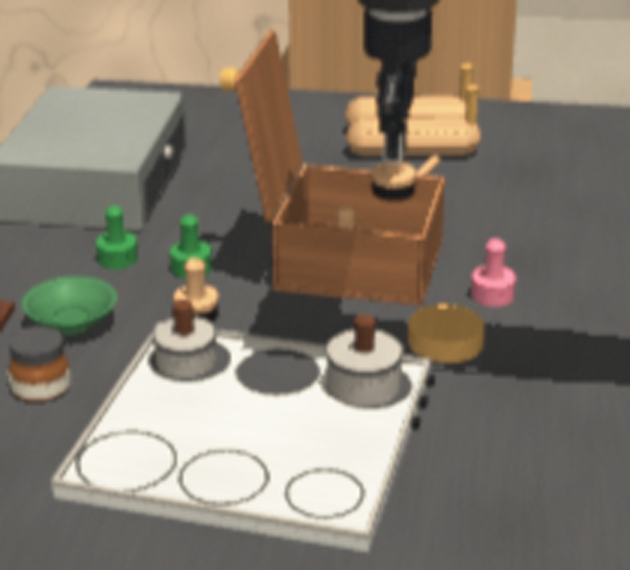

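```bash
python3 -m handwheel '[[-1,0.15,0,0,0],[-1,0.15,0,0.8,0],[-1,0.15,0,1.6,0],[-1,0.15,0,2.4,0],[-1,0.15,0,3.2,0],[-1,0.15,0,3.7,0],[-1,0.15,0,3.8,0],[-1,0.15,0,3.8,0]]'; python3 -m handwheel '[[-0.2,0,0,0,0],[-0.2,0,0,0,0],[-0.2,0,0,0,0],[-0.2,0,0,-0.8,0],[-0.2,0,0,-1.8,0],[-0.2,0,0,-2.8,0],[-0.2,0,0,-3.8,0],[0.2,0,0,-3.8,0]]'; python3 go.py .645,-.099,.165 .645,-.099,.043
python3 - <<'E'
from h import *
for n in("side","top"):
    p=read_camera(n); c=p["pixels"][110:300,230:440] if n=="side" else p["pixels"][140:320,280:480]; cv2.imwrite(f"pics/{n}5.png",cv2.resize(c,None,fx=3,fy=3,interpolation=cv2.INTER_CUBIC)[:,:,::-1])
E
```

```text
time: 11.5
position: [0.4351, -0.2031, 0.0533]
orientation: [3.14, -0.083, -0.004]
contact_force: [-0.3, 0.3, -0.5]
gripper_width: 0.0209
time: 12.3
position: [0.4374, -0.2039, 0.1728]
orientation: [3.138, -0.083, 0.009]
contact_force: [-0.1, 0.0, 0.4]
gripper_width: 0.0473
t 12.3 pos [ 0.4374 -0.2039  0.1728] xax [ 0.999 -0.053  0.006] zax [ 0.006 -0.003 -1.   ] w 0.0473 F [-0.1  0.   0.4] q [-0.01 -0.29 -0.32  0.   -1.53  1.53]
.645,-.099,.165 -> [ 6.722 -3.86   0.289]
.645,-.099,.043 -> [ 6.698 -3.871  4.356]
```

View pics/side5.png

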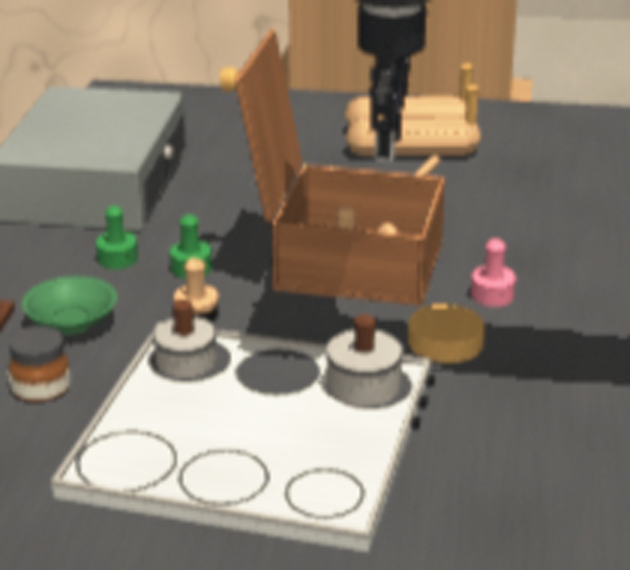

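View pics/top5.png

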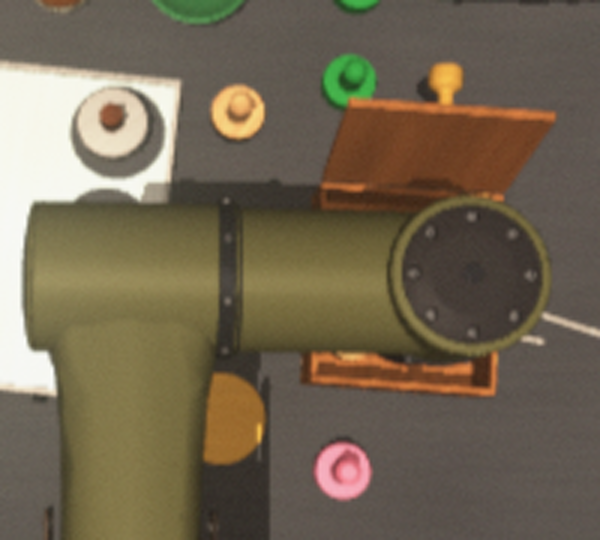

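```bash
python3 -m handwheel '[[0.2,0.2,-1.4,0,0],[0.2,0.6,-2.8,0,0],[0.2,1.5,-3.9,0,0],[0.2,3,-3.9,0.3,0],[0.2,4.5,-3.9,0.3,0],[0.2,6,-3.9,0.3,0],[0.2,6.7,-3.9,0.3,0],[0.2,6.7,-3.9,0.3,0]]'; python3 look.py dauber; python3 go.py .645,-.099,.043
```

```text
time: 13.2
position: [0.6437, -0.0969, 0.1551]
orientation: [3.14, -0.084, -0.009]
contact_force: [-0.8, 0.7, -0.1]
gripper_width: 0.051
dauber [[292.8, 194.5, 8.8, 17.6, 0.73], [393.9, 200.7, 15.6, 20.6, 0.7], [268.4, 187.9, 16.9, 25.6, 0.57], [294.0, 206.2, 12.7, 17.9, 0.54], [343.8, 182.9, 6.6, 11.1, 0.39]] [[409.8, 232.9, 21.9, 13.9, 0.79], [393.1, 299.2, 17.8, 20.3, 0.69], [396.5, 169.2, 19.7, 12.7, 0.65], [360.5, 177.9, 19.3, 15.3, 0.57], [398.0, 249.6, 16.3, 21.4, 0.51], [404.4, 135.5, 17.1, 16.0, 0.49]]
   [222. 171. 102.] [ 0.4892 -0.2435] 0.059 [ 0.4887 -0.2426  0.0051] 0.899
   [229. 145. 158.] [ 0.3078 -0.1925] 0.124 [ 0.3092 -0.1929 -0.0032] 0.203
   [ 61. 138.  58.] [ 0.6726 -0.2068] 0.322 [ 0.6774 -0.2062 -0.001 ] 0.683
   [210. 164. 100.] [ 0.6427 -0.0981] 0.145 [ 0.6448 -0.0982 -0.0008] 0.495
   [225. 174. 104.] [ 0.4337 -0.204 ] 0.062
   [ 53. 122.  54.] [ 0.7702 -0.2173] 0.328 [ 0.7738 -0.2178 -0.0057] 0.52
t 13.4 pos [ 0.6421 -0.0969  0.1588] xax [ 0.999 -0.053 -0.001] zax [-0.001 -0.    -1.   ] w 0.0511 F [-0.9 -0.5  0.3] q [ 0.16  0.17  0.1   0.   -1.5   1.36]
.645,-.099,.043 -> [0.105 0.062 3.859]
```

Two daubers are in place, at (.489,-.243) and (.434,-.204). Now the third.

```bash
python3 -m handwheel '[[0.2,0.1,0.05,0,0],[0.2,0.1,0.05,1,0],[0.2,0.1,0.05,2,0],[0.2,0.1,0.05,3,0],[0.2,0.1,0.05,3.7,0],[0.2,0.1,0.05,3.85,0],[0.2,0.1,0.05,3.85,0],[-1,0.1,0.05,3.85,0]]' 40; python3 go.py;python3 -m handwheel '[[-1,0,0,0,0],[-1,0,0,0,0],[-1,0,0,0,0],[-1,0,0,0,0],[-1,0,0,-1,0],[-1,0,0,-2,0],[-1,0,0,-3,0],[-1,0,0,-4,0]]';  python3 go.py .430,-.272,.165
```

```text
time: 14.2
position: [0.6458, -0.0987, 0.0454]
orientation: [3.14, -0.083, 0.003]
contact_force: [0.5, 0.8, 0.1]
gripper_width: 0.0381
t 14.2 pos [ 0.6458 -0.0987  0.0454] xax [ 0.999 -0.053  0.002] zax [ 0.002 -0.001 -1.   ] w 0.0381 F [0.5 0.8 0.1] q [ 0.15  0.23 -0.05  0.   -1.29  1.36]
time: 15.0
position: [0.6452, -0.0985, 0.1661]
orientation: [3.14, -0.083, 0.001]
contact_force: [-0.4, -0.4, -0.3]
gripper_width: 0.0207
t 15.0 pos [ 0.6452 -0.0985  0.1661] xax [ 0.999 -0.053  0.001] zax [ 0.001 -0.    -1.   ] w 0.0207 F [-0.4 -0.4 -0.3] q [ 0.15  0.18  0.12  0.   -1.51  1.36]
.430,-.272,.165 -> [-6.856  6.155  0.033]
```

```bash
python3 -m handwheel '[[-1,-1.5,0,0,0],[-1,-3,0,0,0],[-1,-4.5,0,0,0],[-1,-6,1,0,0],[-1,-6.8,2.5,0,0],[-1,-6.8,4,0,0],[-1,-6.8,5.5,0,0],[-1,-6.8,6.15,0,0]]'; python3 go.py .430,-.272,.055
python3 - <<'E'
from h import *
for n in("side","top"):
    p=read_camera(n); c=p["pixels"][110:300,230:440] if n=="side" else p["pixels"][140:320,280:480]; cv2.imwrite(f"pics/{n}6.png",cv2.resize(c,None,fx=3,fy=3,interpolation=cv2.INTER_CUBIC)[:,:,::-1])
E
```

```text
time: 15.8
position: [0.4305, -0.2746, 0.1658]
orientation: [3.14, -0.087, 0.001]
contact_force: [-0.3, 0.2, -0.7]
gripper_width: 0.0208
t 15.8 pos [ 0.4305 -0.2746  0.1658] xax [ 0.998 -0.056  0.001] zax [ 0.001 -0.    -1.   ] w 0.0208 F [-0.3  0.2 -0.7] q [-0.17 -0.2  -0.26  0.   -1.51  1.69]
.430,-.272,.055 -> [-0.025 -0.087  3.695]
```

View pics/side6.png

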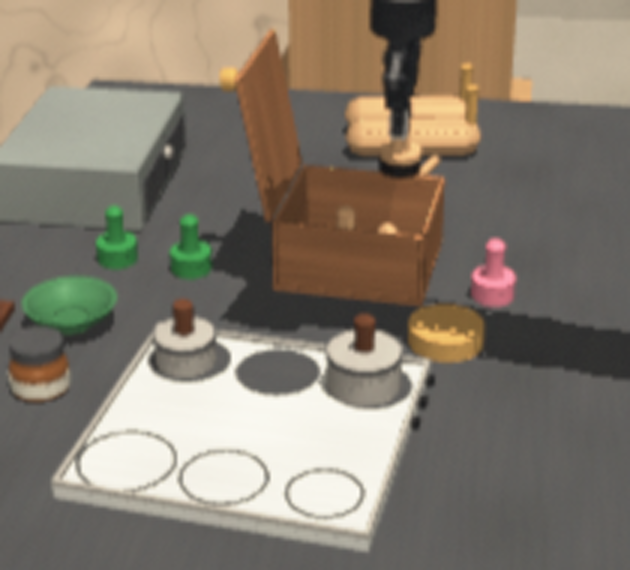

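```bash
python3 -m handwheel '[[-1,0,-0.1,0,0],[-1,0,-0.1,0.8,0],[-1,0,-0.1,1.6,0],[-1,0,-0.1,2.4,0],[-1,0,-0.1,3.2,0],[-1,0,-0.1,3.65,0],[-1,0,-0.1,3.75,0],[-1,0,-0.1,3.75,0]]'; python3 -m handwheel '[[-0.2,0,0,0,0],[-0.2,0,0,0,0],[-0.2,0,0,0,0],[-0.2,0,0,-0.8,0],[-0.2,0,0,-1.8,0],[-0.2,0,0,-3,0],[-0.2,0,-0.5,-4.5,0],[0.2,0,-2,-4.8,0]]';python3 -m handwheel '[[0.2,0,-1.5,0,0],[0.2,0,-3,0,0],[0.2,0,-4.5,0,0],[0.2,0,-6,0,0],[0.2,0,-7.5,0,0],[0.2,0,-8,0,0],[0.2,0,-8,0,0],[0.2,0,-8,0,0]]'; python3 look.py dauber pot_medium pot_large
python3 - <<'E'
from h import *
for n in("side","top"):
    p=read_camera(n); c=p["pixels"][110:300,230:440] if n=="side" else p["pixels"][140:320,280:480]; cv2.imwrite(f"pics/{n}7.png",cv2.resize(c,None,fx=3,fy=3,interpolation=cv2.INTER_CUBIC)[:,:,::-1])
E
```

```text
time: 16.7
position: [0.4312, -0.2703, 0.0532]
orientation: [3.14, -0.087, -0.0]
contact_force: [-0.6, 0.6, -1.1]
gripper_width: 0.0206
time: 17.5
position: [0.4358, -0.2125, 0.2032]
orientation: [3.137, -0.094, 0.011]
contact_force: [1.3, 0.9, 0.1]
gripper_width: 0.0476
time: 18.3
position: [0.4502, 0.0271, 0.2025]
orientation: [3.137, -0.093, 0.011]
contact_force: [-0.5, -0.2, -0.4]
gripper_width: 0.0513
dauber [[292.8, 192.6, 9.6, 19.0, 0.56], [270.6, 188.2, 15.1, 22.6, 0.56], [393.0, 200.8, 18.7, 18.0, 0.51], [332.4, 332.1, 30.4, 27.6, 0.32]] [[396.4, 250.6, 16.0, 24.1, 0.77], [393.1, 297.6, 18.3, 19.1, 0.74], [396.5, 169.9, 18.4, 15.7, 0.72], [411.1, 231.9, 22.1, 14.1, 0.68], [400.0, 135.8, 21.2, 17.6, 0.62]]
   [225. 174. 104.] [ 0.4342 -0.2045] 0.042
   [222. 142. 153.] [ 0.3069 -0.1919] 0.062 [ 0.3081 -0.192  -0.0011] 0.244
   [ 62. 144.  63.] [ 0.6744 -0.2047] 0.182 [ 0.6761 -0.2044 -0.0026] 0.334
   [220. 168. 100.] [ 0.4908 -0.2438] 0.055
   [ 58. 138.  61.] [ 0.7701 -0.2146] 0.128 [ 0.7735 -0.2163 -0.0047] 0.194
pot_medium [[293.0, 223.2, 22.4, 26.0, 0.78], [255.2, 268.6, 3.7, 3.1, 0.45], [316.9, 149.3, 30.2, 58.5, 0.44]] [[316.8, 179.8, 22.9, 23.7, 0.56]]
   [204. 185. 161.] [0.6304 0.0215] 0.077 [0.6311 0.0215 0.0123] 0.159
pot_large [[350.8, 231.7, 24.7, 31.8, 0.59]] [[312.4, 259.1, 26.8, 20.9, 0.58]]
   [214. 202. 182.] [0.4135 0.0313] 0.668 [0.4338 0.0382 0.0103] 0.748
```

View pics/side7.png

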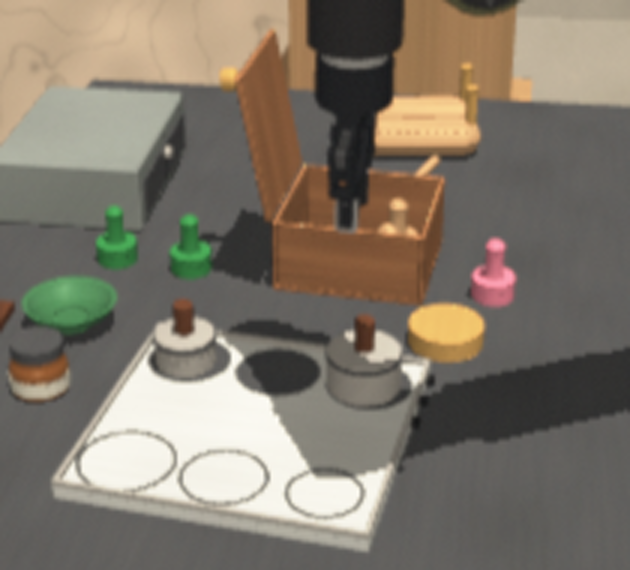

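View pics/top7.png

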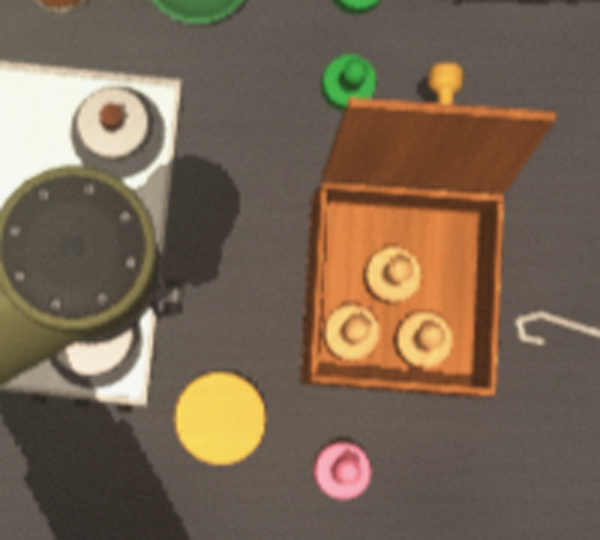

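```bash
python3 go.py .645,-.02,.24; python3 -m handwheel '[[-1,1.2,0.2,-0.4,0],[-1,2.4,0.4,-0.8,0],[-1,3.6,0.6,-1.3,0],[-1,4.8,0.8,-1.3,0],[-1,6,1,-1.3,0],[-1,6.5,1.2,-1.3,0],[-1,6.5,1.2,-1.3,0],[-1,6.5,1.2,-1.3,0]]'; python3 go.py .645,-.21,.237
```

```text
t 18.8 pos [0.4502 0.0268 0.2024] xax [ 0.998 -0.06   0.007] zax [ 0.007 -0.004 -1.   ] w 0.0512 F [ 0.9  0.8 -0.5] q [ 0.52 -0.38 -0.34  0.01 -1.61  0.99]
.645,-.02,.24 -> [ 6.584  1.169 -1.202]
time: 19.6
position: [0.6424, -0.021, 0.2422]
orientation: [3.136, -0.096, 0.009]
contact_force: [-0.3, -0.0, 0.3]
gripper_width: -0.0002
t 19.6 pos [ 0.6424 -0.021   0.2422] xax [ 0.998 -0.061  0.006] zax [ 0.006 -0.004 -1.   ] w -0.0002 F [-0.3 -0.   0.3] q [ 0.28  0.15  0.22  0.01 -1.64  1.23]
.645,-.21,.237 -> [0.47  6.281 0.197]
```

```bash
python3 -m handwheel '[[-1,0.3,1.2,0,0],[-1,0.5,2.4,0,0],[-1,0.5,3.6,0,0],[-1,0.5,4.6,0.1,0],[-1,0.5,5.4,0.2,0],[-1,0.5,6,0.2,0],[-1,0.5,6.25,0.2,0],[-1,0.5,6.25,0.2,0]]'; python3 go.py .61,-.208,.237 .553,-.205,.239
python3 - <<'E'
from h import *
for n in("side","top"):
    p=read_camera(n); c=p["pixels"][60:250,230:440] if n=="side" else p["pixels"][140:320,280:480]; cv2.imwrite(f"pics/{n}8.png",cv2.resize(c,None,fx=3,fy=3,interpolation=cv2.INTER_CUBIC)[:,:,::-1])
E
```

```text
time: 20.4
position: [0.6458, -0.2094, 0.2375]
orientation: [3.136, -0.097, 0.01]
contact_force: [-0.0, -0.3, -0.4]
gripper_width: 0.0001
t 20.4 pos [ 0.6458 -0.2094  0.2375] xax [ 0.998 -0.062  0.007] zax [ 0.007 -0.004 -1.   ] w 0.0001 F [-0.  -0.3 -0.4] q [-0.02  0.25  0.32  0.   -1.64  1.53]
.61,-.208,.237 -> [-1.195  0.026  0.008]
.553,-.205,.239 -> [-3.097  0.044 -0.072]
```

View pics/side8.png

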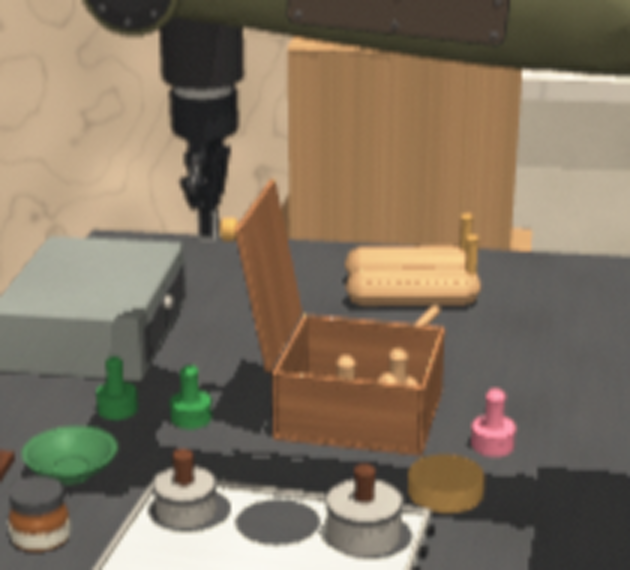

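```bash
python3 -m handwheel '[[-1,-0.5,0,0,0],[-1,-0.9,0,0,0],[-1,-1.2,0,0,0],[-1,-1.6,0,0,0],[-1,-2,0,0,0],[-1,-2.4,0,-0.05,0],[-1,-2.8,0,-0.05,0],[-1,-3.1,0,-0.05,0]]'; python3 go.py .503,-.202,.224 .471,-.2,.202 .445,-.199,.172
python3 - <<'E'
from h import *
for n in("side","top"):
    p=read_camera(n); c=p["pixels"][60:250,230:440] if n=="side" else p["pixels"][140:320,280:480]; cv2.imwrite(f"pics/{n}9.png",cv2.resize(c,None,fx=3,fy=3,interpolation=cv2.INTER_CUBIC)[:,:,::-1])
E
```

```text
time: 21.3
position: [0.5532, -0.2018, 0.2384]
orientation: [3.137, -0.093, 0.012]
contact_force: [2.1, 0.1, -0.2]
gripper_width: -0.0001
t 21.3 pos [ 0.5532 -0.2018  0.2384] xax [ 0.998 -0.059  0.008] zax [ 0.008 -0.004 -1.   ] w -0.0001 F [ 2.1  0.1 -0.2] q [-0.01  0.    0.06  0.   -1.62  1.52]
.503,-.202,.224 -> [-1.672  0.105  0.468]
.471,-.2,.202 -> [-2.747  0.1    1.193]
.445,-.199,.172 -> [-3.622  0.115  2.186]
```

View pics/side9.png

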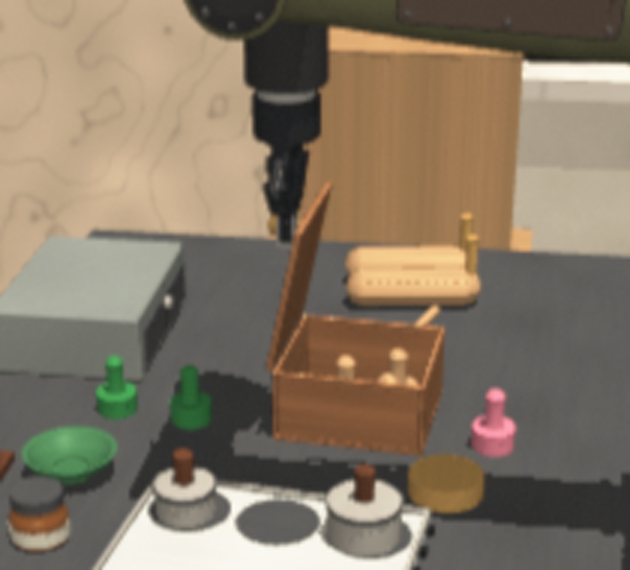

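```bash
python3 -m handwheel '[[-1,-0.4,0.02,0.08,0],[-1,-0.8,0.04,0.18,0],[-1,-1.2,0.06,0.3,0],[-1,-1.67,0.1,0.47,0],[-1,-2,0.1,0.68,0],[-1,-2.4,0.1,0.95,0],[-1,-2.75,0.1,1.2,0],[-1,-2.95,0.1,1.4,0]]'; python3 go.py  .445,-.199,.172 .428,-.199,.137 .422,-.199,.111 .421,-.199,.096
```

```text
time: 22.2
position: [0.4643, -0.1999, 0.1962]
orientation: [3.136, -0.093, 0.012]
contact_force: [0.1, 1.2, 0.7]
gripper_width: -0.0003
t 22.2 pos [ 0.4643 -0.1999  0.1962] xax [ 0.998 -0.059  0.008] zax [ 0.008 -0.004 -1.   ] w -0.0003 F [0.1 1.2 0.7] q [-0.   -0.22 -0.23  0.   -1.56  1.52]
.445,-.199,.172 -> [-0.65   0.006  0.803]
.428,-.199,.137 -> [-1.225  0.035  1.965]
.422,-.199,.111 -> [-1.431  0.044  2.83 ]
.421,-.199,.096 -> [-1.468  0.044  3.33 ]
```

Run:
```python
from h import *
for n in("side",):
    p=read_camera(n); c=p["pixels"][60:250,230:440] if n=="side" else p["pixels"][140:320,280:480]; cv2.imwrite(f"pics/{n}10.png",cv2.resize(c,None,fx=3,fy=3,interpolation=cv2.INTER_CUBIC)[:,:,::-1])
```

```text
(no output)
```

View pics/side10.png

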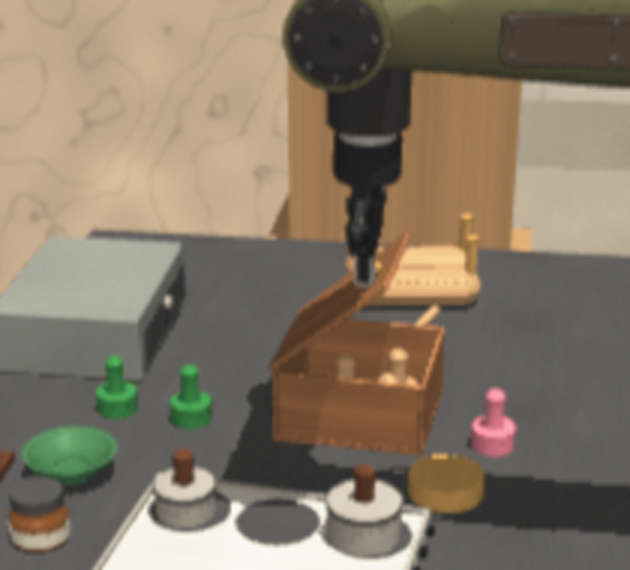

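```bash
python3 -m handwheel '[[-1,-0.2,0,0.3,0],[-1,-0.42,0,0.55,0],[-1,-0.65,0,0.85,0],[-1,-0.85,0,1.15,0],[-1,-1,0,1.45,0],[-1,-1.12,0,1.75,0],[-1,-1.2,0,2.05,0],[-1,-1.3,0,2.35,0]]';python3 -m handwheel '[[-1,-0.05,0,0.2,0],[-1,-0.1,0,0.4,0],[-1,-0.12,0,0.6,0],[-1,-0.12,0,0.75,0],[-1,-0.12,0,0.9,0],[-1,-0.12,0,1,0],[-1,-0.12,0,1.05,0],[-1,-0.12,0,1.05,0]]'; python3 go.py .421,-.199,.096
python3 - <<'E'
from h import *
for n in("side",):
    p=read_camera(n); c=p["pixels"][60:250,230:440] if n=="side" else p["pixels"][140:320,280:480]; cv2.imwrite(f"pics/{n}11.png",cv2.resize(c,None,fx=3,fy=3,interpolation=cv2.INTER_CUBIC)[:,:,::-1])
E
```

```text
time: 23.05
position: [0.4249, -0.1977, 0.1238]
orientation: [3.137, -0.094, 0.01]
contact_force: [0.6, -0.0, 0.1]
gripper_width: -0.0001
time: 23.85
position: [0.4215, -0.1979, 0.0982]
orientation: [3.135, -0.092, 0.012]
contact_force: [-18.1, 12.3, 33.8]
gripper_width: -0.0001
t 23.85 pos [ 0.4215 -0.1979  0.0982] xax [ 0.998 -0.058  0.008] zax [ 0.008 -0.005 -1.   ] w -0.0001 F [-18.1  12.3  33.8] q [ 0.   -0.32 -0.48  0.01 -1.4   1.51]
.421,-.199,.096 -> [-0.014  0.038  0.073]
```

View pics/side11.png

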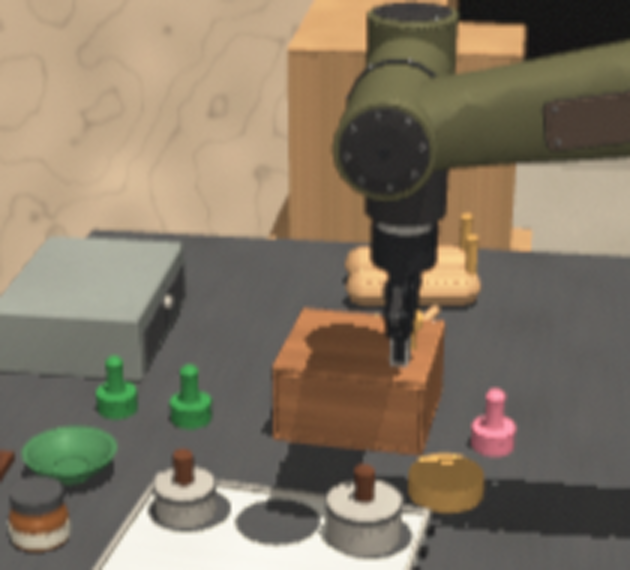

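```bash
python3 -m handwheel '[[-1,0,0,-0.5,0],[-1,0,0,-1.5,0],[-0.1,0,-1,-2,0],[-0.1,0,-2.5,-2,0],[-0.1,0,-4,-2,0],[-0.1,0,-5.5,-2,0],[-0.1,0,-7,-2,0],[-0.1,0,-7.9,-2,0]]'; python3 look.py pot_medium pot_large; python3 go.py .434,.04,.068
python3 - <<'E'
from h import *
for n in("side","top"):
    p=read_camera(n); c=p["pixels"][110:300,230:440] if n=="side" else p["pixels"][140:320,280:480]; cv2.imwrite(f"pics/{n}12.png",cv2.resize(c,None,fx=3,fy=3,interpolation=cv2.INTER_CUBIC)[:,:,::-1])
E
```

```text
time: 24.7
position: [0.4348, 0.0417, 0.157]
orientation: [3.136, -0.089, 0.013]
contact_force: [0.3, -0.6, -0.3]
gripper_width: 0.0384
pot_medium [[294.4, 222.0, 21.0, 28.0, 0.77]] [[316.4, 183.8, 21.7, 25.3, 0.56]]
   [199. 182. 158.] [0.6282 0.0206] 0.054 [0.6292 0.0205 0.0109] 0.188
pot_large [[351.1, 230.1, 25.1, 28.9, 0.74]] [[317.0, 259.4, 14.3, 14.1, 0.65]]
   [232. 219. 197.] [0.4109 0.0149] 0.927 [0.4361 0.0208 0.0001] 0.976
t 25.0 pos [0.4349 0.0385 0.157 ] xax [ 0.998 -0.059  0.008] zax [ 0.007 -0.005 -1.   ] w 0.0385 F [-0.2  0.1 -0.1] q [ 0.56 -0.42 -0.45  0.01 -1.54  0.95]
.434,.04,.068 -> [-0.056 -0.062  2.966]
```

View pics/side12.png

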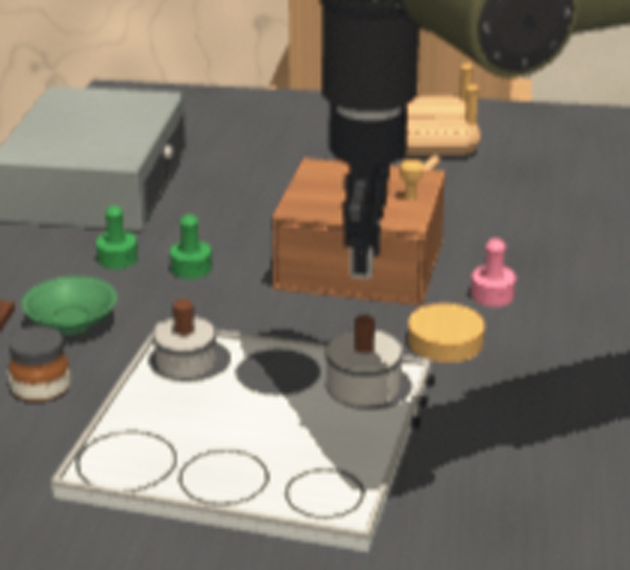

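```bash
python3 -m handwheel '[[-0.1,-0.05,-0.05,0.8,0],[-0.1,-0.05,-0.05,1.6,0],[-0.1,-0.05,-0.05,2.3,0],[-0.1,-0.05,-0.05,2.75,0],[-0.1,-0.05,-0.05,2.9,0],[-0.1,-0.05,-0.05,2.93,0],[-0.1,-0.05,-0.05,2.93,0],[-1,-0.05,-0.05,2.93,0]]' 30;python3 -m handwheel '[[-1,0,0,0,0],[-1,0,0,0,0],[-1,0,0,0,0],[-1,0,0,0,0],[-1,0,0,0,0],[-1,0,0,0,0],[-1,0,0,0,0],[-1,0,0,0,0]]';  python3 go.py .6478,.2054,.068
```

```text
time: 25.9
position: [0.4348, 0.0395, 0.0702]
orientation: [3.136, -0.094, 0.015]
contact_force: [-0.5, -1.2, 0.9]
gripper_width: 0.0257
time: 26.7
position: [0.4348, 0.0396, 0.0703]
orientation: [3.136, -0.094, 0.015]
contact_force: [-1.0, -0.0, 0.2]
gripper_width: 0.0213
t 26.7 pos [0.4348 0.0396 0.0703] xax [ 0.998 -0.06   0.01 ] zax [ 0.009 -0.005 -1.   ] w 0.0213 F [-1.  -0.   0.2] q [ 0.57 -0.4  -0.59  0.01 -1.37  0.94]
.6478,.2054,.068 -> [ 6.753 -5.943  0.119]
```

```bash
python3 -m handwheel '[[-1,0.3,-0.26,0,0],[-1,0.8,-0.7,0.01,0],[-1,1.3,-1.15,0.01,0],[-1,1.8,-1.6,0.01,0],[-1,2.3,-2.02,0.02,0],[-1,2.8,-2.46,0.02,0],[-1,3.2,-2.82,0.02,0],[-1,3.4,-3,0.02,0]]';  python3 go.py .6478,.2054,.0703
python3 - <<'E'
from h import *
for n in("side","top"):
    p=read_camera(n); c=p["pixels"][110:300,230:440] if n=="side" else p["pixels"][140:320,200:400]; cv2.imwrite(f"pics/{n}13.png",cv2.resize(c,None,fx=3,fy=3,interpolation=cv2.INTER_CUBIC)[:,:,::-1])
E
```

```text
time: 27.5
position: [0.5427, 0.1234, 0.0704]
orientation: [3.134, -0.094, 0.014]
contact_force: [-2.1, -2.6, 3.4]
gripper_width: 0.021
t 27.5 pos [0.5427 0.1234 0.0704] xax [ 0.998 -0.06   0.009] zax [ 0.009 -0.006 -1.   ] w 0.021 F [-2.1 -2.6  3.4] q [ 0.59 -0.04 -0.29  0.01 -1.31  0.92]
.6478,.2054,.0703 -> [ 3.333 -2.939  0.019]
```

View pics/side13.png

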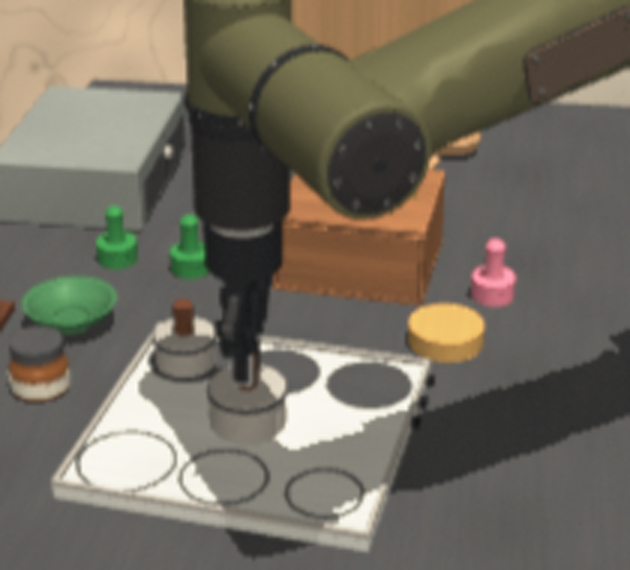

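```bash
python3 -m handwheel '[[-1,0.3,-0.26,0,0],[-1,0.8,-0.7,0.01,0],[-1,1.3,-1.15,0.01,0],[-1,1.8,-1.6,0.01,0],[-1,2.3,-2.02,0.02,0],[-1,2.8,-2.46,0.02,0],[-1,3.2,-2.82,0.02,0],[-1,3.33,-2.94,0.02,0]]';  python3 -m handwheel '[[-1,0,0,0,0],[-1,0,0,0,0],[-1,0,0,0,0],[-0.1,0,0,0,0],[-0.1,0,0,0,0],[-0.1,0,0,0,0],[-0.1,0,0,0,0],[-0.1,0,0,-0.3,0]]'; python3 go.py .6478,.2054,.0703;python3 -m handwheel '[[-0.1,0,0,-0.5,0],[-0.1,0,0,-1.5,0],[-0.1,0,0,-2.5,0],[-0.1,0,1.5,-3,0],[-0.1,0,3,-3,0],[-0.1,0,4.5,-3,0],[-0.1,-0.5,5.5,-3,0],[-0.1,-0.5,6,-3,0]]'; python3 go.py .629,.021,.07; python3 look.py pot_large pot_medium
python3 - <<'E'
from h import *
for n in("side","top"):
    p=read_camera(n); c=p["pixels"][110:300,230:440] if n=="side" else p["pixels"][140:320,200:400]; cv2.imwrite(f"pics/{n}14.png",cv2.resize(c,None,fx=3,fy=3,interpolation=cv2.INTER_CUBIC)[:,:,::-1])
E
```

```text
time: 28.4
position: [0.648, 0.2057, 0.0705]
orientation: [3.135, -0.094, 0.016]
contact_force: [-2.0, -1.8, 1.5]
gripper_width: 0.0209
time: 29.2
position: [0.6471, 0.2054, 0.0781]
orientation: [3.134, -0.094, 0.012]
contact_force: [-0.5, 0.1, -0.7]
gripper_width: 0.0386
t 29.2 pos [0.6471 0.2054 0.0781] xax [ 0.998 -0.06   0.008] zax [ 0.007 -0.006 -1.   ] w 0.0386 F [-0.5  0.1 -0.7] q [ 0.61  0.27  0.06  0.01 -1.36  0.9 ]
.6478,.2054,.0703 -> [ 0.022 -0.003  0.261]
time: 30.0
position: [0.6201, 0.0248, 0.1715]
orientation: [3.134, -0.097, 0.015]
contact_force: [0.9, -0.4, 0.7]
gripper_width: 0.0382
t 30.0 pos [0.6201 0.0248 0.1715] xax [ 0.998 -0.062  0.01 ] zax [ 0.01  -0.006 -1.   ] w 0.0382 F [ 0.9 -0.4  0.7] q [ 0.37  0.09  0.02  0.01 -1.5   1.14]
.629,.021,.07 -> [0.27  0.09  3.388]
pot_large [[270.7, 255.4, 32.0, 32.2, 0.69]] [[163.4, 250.4, 27.9, 27.4, 0.69], [260.6, 187.2, 15.1, 12.4, 0.51]]
   [176. 113.  71.] [0.4308 0.4422] 0.438
   [102.  93.  80.] [0.6149 0.1809] 0.874
pot_medium [[290.2, 221.3, 21.7, 29.2, 0.56]] [[316.2, 185.9, 21.6, 15.7, 0.59]]
   [185. 170. 149.] [0.6267 0.0196] 0.424 [0.6301 0.0203 0.012 ] 0.493
```

View pics/side14.png

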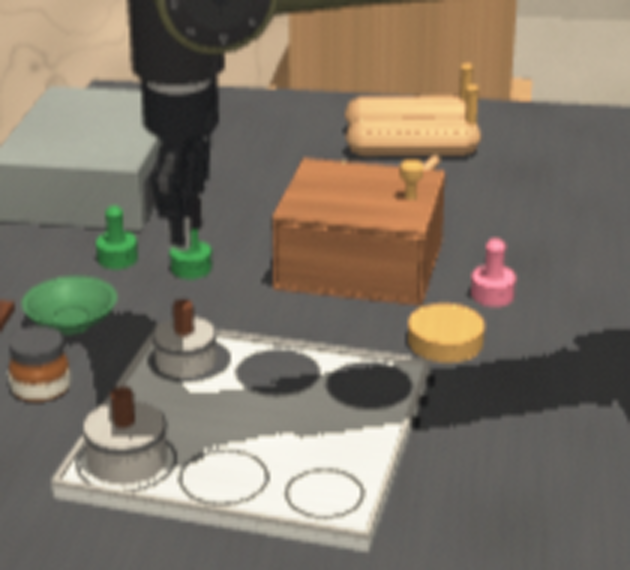

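View pics/top14.png

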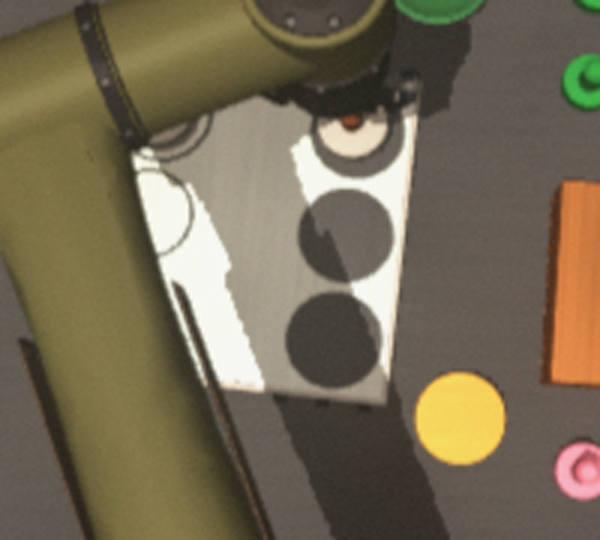

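```bash
python3 -m handwheel '[[-0.1,0.27,0.1,0.8,0],[-0.1,0.27,0.1,1.6,0],[-0.1,0.27,0.1,2.4,0],[-0.1,0.27,0.1,3.1,0],[-0.1,0.27,0.1,3.5,0],[-0.1,0.27,0.1,3.68,0],[-0.1,0.27,0.1,3.68,0],[-1,0.27,0.1,3.68,0]]' 30;python3 -m handwheel '[[-1,0,0,0,0],[-1,0,0,0,0],[-1,0,0,0,0],[-1,0,0,0,0],[-1,0,0,0,0],[-1,0,0,0,0],[-1,0,0,0,0],[-1,0,0,0,0]]';  python3 go.py .5483,.2158,.061
python3 - <<'E'
from h import *
for n in("side",):
    p=read_camera(n); c=p["pixels"][110:300,230:440] if n=="side" else p["pixels"][140:320,200:400]; cv2.imwrite(f"pics/{n}15.png",cv2.resize(c,None,fx=3,fy=3,interpolation=cv2.INTER_CUBIC)[:,:,::-1])
E
```

```text
time: 31.2
position: [0.6302, 0.0241, 0.06]
orientation: [3.134, -0.091, 0.014]
contact_force: [-0.9, -1.1, 0.3]
gripper_width: 0.025
time: 32.0
position: [0.6304, 0.0241, 0.0603]
orientation: [3.134, -0.091, 0.014]
contact_force: [-1.1, -0.0, -0.3]
gripper_width: 0.0212
t 32.0 pos [0.6304 0.0241 0.0603] xax [ 0.998 -0.058  0.009] zax [ 0.009 -0.007 -1.   ] w 0.0212 F [-1.1 -0.  -0.3] q [ 0.36  0.16 -0.1   0.01 -1.3   1.15]
.5483,.2158,.061 -> [-3.103 -6.218 -0.091]
```

View pics/side15.png

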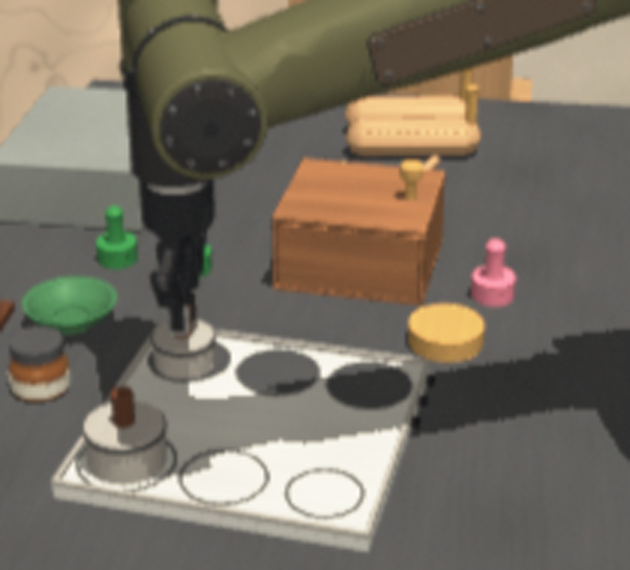

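```bash
python3 -m handwheel '[[-1,-0.25,-0.25,0,0],[-1,-0.6,-0.6,-0.01,0],[-1,-0.95,-1,-0.01,0],[-1,-1.3,-1.4,-0.02,0],[-1,-1.6,-1.85,-0.02,0],[-1,-1.9,-2.3,-0.03,0],[-1,-2.15,-2.75,-0.03,0],[-1,-2.3,-3,-0.03,0]]'; python3 go.py .549,.2158,.0603; python3 -m handwheel '[[-1,-0.1,-0.3,0,0],[-1,-0.25,-0.8,-0.01,0],[-1,-0.4,-1.3,-0.01,0],[-1,-0.5,-1.8,-0.02,0],[-1,-0.6,-2.3,-0.02,0],[-1,-0.7,-2.7,-0.03,0],[-1,-0.75,-3,-0.03,0],[-1,-0.75,-3.1,-0.03,0]]'; python3 go.py .549,.2158,.0603
```

```text
time: 32.85
position: [0.5662, 0.1196, 0.0602]
orientation: [3.134, -0.089, 0.015]
contact_force: [2.0, -1.5, 1.4]
gripper_width: 0.0211
t 32.85 pos [0.5662 0.1196 0.0602] xax [ 0.998 -0.057  0.01 ] zax [ 0.009 -0.006 -1.   ] w 0.0211 F [ 2.  -1.5  1.4] q [ 0.56  0.02 -0.25  0.01 -1.29  0.95]
.549,.2158,.0603 -> [-0.756 -3.17  -0.028]
time: 33.65
position: [0.5488, 0.2147, 0.0603]
orientation: [3.134, -0.088, 0.015]
contact_force: [0.7, -1.8, 1.8]
gripper_width: 0.0207
t 33.65 pos [0.5488 0.2147 0.0603] xax [ 0.998 -0.056  0.01 ] zax [ 0.009 -0.007 -1.   ] w 0.0207 F [ 0.7 -1.8  1.8] q [ 0.72  0.05 -0.22  0.01 -1.3   0.79]
.549,.2158,.0603 -> [ 0.004 -0.038 -0.001]
```

Now I'll release the pot, back away clear of everything, and check.

```bash
python3 -m handwheel '[[-1,0,0,0,0],[-0.1,0,0,0,0],[-0.1,0,0,0,0],[-0.1,0,0,0,0],[-0.1,0,0,0,0],[-0.1,0,0,-0.4,0],[-0.1,0,0,-1.4,0],[-0.1,0,0,-2.4,0]]'; python3 -m handwheel '[[-0.1,0,0,-1.5,0],[-0.1,0,0,-3,0],[-0.1,-1,-1.5,-3,0],[-0.1,-2,-3,-3,0],[-0.1,-3,-4.5,-3,0],[-0.1,-4,-6,-3,0],[-0.1,-5.5,-7.5,-3,0],[-0.1,-6.5,-9,-3,0]]'; python3 -m handwheel '[[-0.1,-1,-1,0,0],[-0.1,-2,-2,0,0],[-0.1,-3,-3,0,0],[-0.1,-3,-3,0,0],[-0.1,-3,-3,0,0],[-0.1,-3,-3,0,0],[-0.1,-3,-3,0,0],[-0.1,-3,-3,0,0]]'; python3 look.py pot_large pot_medium dauber; python3 go.py
python3 - <<'E'
from h import *
for n in("side","top"):
    p=read_camera(n); cv2.imwrite(f"pics/{n}16f.png",p["pixels"][:,:,::-1]);c=p["pixels"][110:300,230:440] if n=="side" else p["pixels"][140:320,200:460]; cv2.imwrite(f"pics/{n}16.png",cv2.resize(c,None,fx=3,fy=3,interpolation=cv2.INTER_CUBIC)[:,:,::-1])
E
```

```text
time: 34.45
position: [0.548, 0.2148, 0.1337]
orientation: [3.133, -0.088, 0.014]
contact_force: [1.1, -0.1, 0.0]
gripper_width: 0.0385
time: 35.25
position: [0.3848, 0.4694, 0.2219]
orientation: [3.135, -0.088, 0.015]
contact_force: [1.2, 0.4, 0.5]
gripper_width: 0.0383
time: 36.05
position: [0.3009, 0.5636, 0.221]
orientation: [3.135, -0.09, 0.016]
contact_force: [-0.4, -0.3, -0.2]
gripper_width: 0.0382
pot_large [[270.4, 256.8, 28.5, 35.8, 0.57]] [[251.4, 176.4, 29.9, 37.1, 0.88]]
   [204. 188. 164.] [0.6461 0.2055] 0.052 [0.6469 0.2059 0.0107] 0.099
pot_medium [[304.6, 261.9, 23.7, 30.5, 0.64]] [[245.1, 210.4, 24.0, 18.9, 0.94]]
   [206. 191. 168.] [0.547  0.2155] 0.046 [0.5488 0.2159 0.0124] 0.127
dauber [[268.3, 188.5, 20.8, 21.6, 0.62], [293.3, 193.3, 13.8, 17.8, 0.45]] [[393.2, 298.1, 16.6, 18.7, 0.72], [396.5, 168.3, 21.2, 16.0, 0.55], [399.9, 137.4, 21.0, 19.0, 0.51]]
   [229. 146. 158.] [ 0.3081 -0.1953] 0.175
   [ 61. 139.  64.] [ 0.6737 -0.2056] 0.049 [ 0.6744 -0.2055 -0.0016] 0.364
   [ 57. 135.  61.] [ 0.7705 -0.2157] 0.062 [ 0.7726 -0.2162 -0.0037] 0.206
t 36.45 pos [0.3001 0.5642 0.2205] xax [ 0.998 -0.056  0.01 ] zax [ 0.01  -0.006 -1.   ] w 0.0385 F [ 0.6 -0.6 -1. ] q [ 1.4   0.14  0.17  0.01 -1.6   0.11]
```

View pics/side16.png

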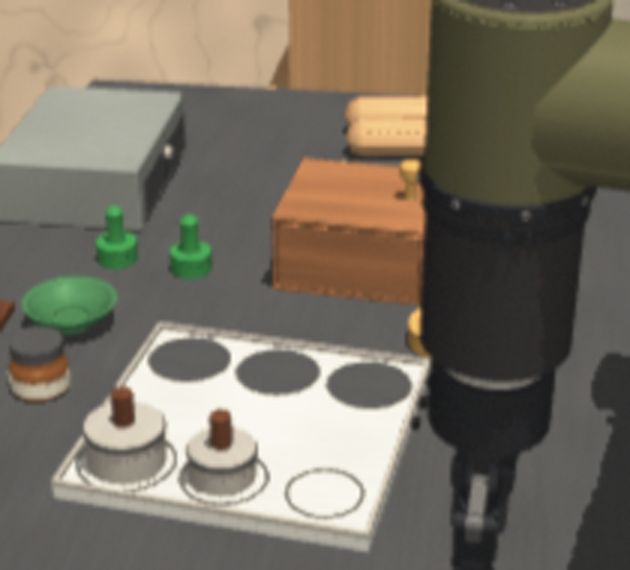

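View pics/top16.png

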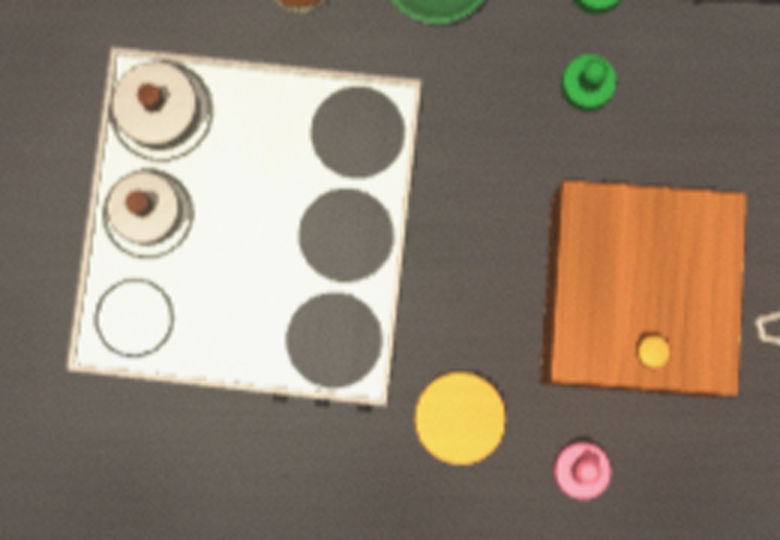

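View pics/top16f.png

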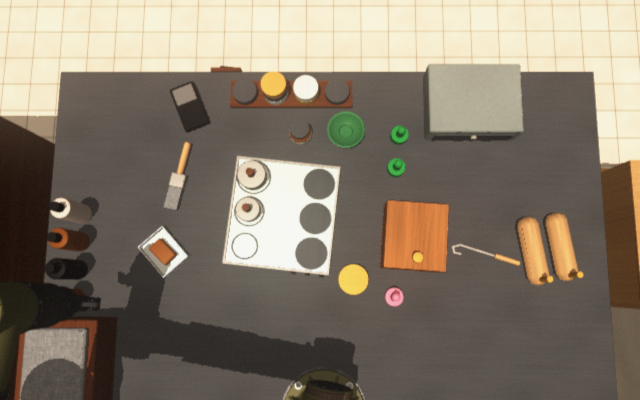

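Run:
```python
from h import *
s=read_camera("side");t=read_camera("top")
a=mark_of("case_lid_handle",s);b=mark_of("case_lid_handle",t)
print(a[:2],b[:2])
if a and b: print(tri(s,a[0]["point"],t,b[0]["point"]))
# lid corner pixels top view -> outline size at z=.098
P=[(562,182),(746,194),(738,395),(551,382)]
X=np.array([atz(t,(u/3+200-.33,v/3+140-.33),.098) for u,v in P]);print(X[:,:2],[np.linalg.norm(X[i]-X[i-1]).round(4) for i in range(4)],X.mean(0))
```

```text
[{'point': [365.3, 166.0], 'confidence': 0.63}] [{'point': [414.2, 255.0], 'confidence': 0.59}]
(array([ 0.4172, -0.2332,  0.1377]), np.float64(0.000398138145309679))
[[ 0.5656 -0.1695]
 [ 0.5552 -0.3339]
 [ 0.3764 -0.3216]
 [ 0.387  -0.1576]] [np.float64(0.179), np.float64(0.1647), np.float64(0.1792), np.float64(0.1644)] [ 0.471  -0.2457  0.098 ]
```

```bash
python3 -c "
from rig import hand_in;print(hand_in())"
```

```text
the job is handed in; nothing more can be done
None
```

The shine stand is shut and the job is handed in, at about 36 s of the 210 s allowed; hand-in gave no verdict.

- **Daubers:** all three tan daubers stand upright in the case. The picture taken before the lid came down showed them standing clear of the walls. The green and pink look-alikes were left where they were.
- **Lid:** I pushed it down slowly with the shut fingers until about 34 N showed it resting on the case. The fingertip read 98 mm there, which is the height of a closed lid. A later camera estimate of the brass knob came out at 138 mm, against the expected 133 mm. I put that down to camera and network error, since the lid's outline in the top view matched a closed lid.
- **Pots:** only the large and medium pots were present. Each was slid by its knob at constant height and ended within about 2 mm of its own ring's centre.
- **Bystanders:** nothing else looks moved in the last picture, judged by eye only. I saw no sign of anything being knocked aside, and the arm was standing clear of everything at hand-in.

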